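# Clean a depth rod in polishing beads, gauge the casing's tube and present the tip

## Task

Take the gauge rod from its blue rest by the handle, clean its tip by stirring it down among the beads in the white kidney dish, sweeping from near one end of the dish to near the other and back, twice, without spilling beads. Then push the rod into the brass guide tube of the black gauge casing until its collar stops against the tube's rim, pause there a moment, and draw it right out. Finish still holding the rod, level and still, with its tip about 10 cm above the middle of the reading plate; leave the red connectors and the stethoscope chest piece where they are.

Things in the scene. Friction and masses are not known exactly. Their poses are not given: they have to be found in the camera images.
- rod: Gauge rod, 0.12 kg, lying level on the rest, axis 45 mm above the desk. Origin: handle centre, on the axis; x runs along the rod to the tip, z up. Square aluminium handle 16 x 16 mm from x = -40 to 40 mm (middle 50 mm free to grasp from above), brass collar 30 mm in diameter from x = 40 to 46, steel shaft 8 mm in diameter with round end from 46 to the tip at 116.
- rod_tip (a point): End of the rod's ball tip, on its axis, 116 mm from the handle's centre; collar face to tip is 70 mm.
- rest: Blue rest, fixed: foot 150 x 45 x 6 mm (x = -40 to 110) with two notched posts 28 mm wide: x = -40 to -28 mm, 47 mm high, under the handle's rear end, and x = 79 to 91, 49 mm high, under the shaft. Origin on the desk under the handle's centre, x as the rod's. Lift the rod straight up.
- dish: White enamel kidney dish, blue rim, fixed, 31 mm high, floor 3 mm thick, 220 mm long along y, 96 wide along x. Origin: underside, mid length and width. Centreline: an arc of radius 160 mm about x = -160, y = 0 (at x = -8 mm where y = 50 or -50), ending at y = 62 and -62 mm in half-round ends; inner walls 46 mm either side of it. +x points roughly away from the robot.
- bead1: Terracotta-coloured glazed, slippery ball, a polishing bead, 22 mm in diameter, 14 g, one of six lying loose on the dish's floor. Origin: its centre.
- bead2: Terracotta-coloured glazed, slippery ball, a polishing bead, 22 mm in diameter, 14 g, one of six lying loose on the dish's floor. Origin: its centre.
- bead3: Terracotta-coloured glazed, slippery ball, a polishing bead, 22 mm in diameter, 14 g, one of six lying loose on the dish's floor. Origin: its centre.
- bead4: Terracotta-coloured glazed, slippery ball, a polishing bead, 22 mm in diameter, 14 g, one of six lying loose on the dish's floor. Origin: its centre.
- bead5: Terracotta-coloured glazed, slippery ball, a polishing bead, 22 mm in diameter, 14 g, one of six lying loose on the dish's floor. Origin: its centre.
- bead6: Terracotta-coloured glazed, slippery ball, a polishing bead, 22 mm in diameter, 14 g, one of six lying loose on the dish's floor. Origin: its centre.
- fixture: Grey steel stand, fixed, carrying the black bakelite gauge casing and its guide tube. Base 110 x 80 x 8 mm. Origin: on the desk; z up; the tube's mouth is at x = 35 mm, y = 0, z = 105 mm and opens towards +x and up, 35 degrees above level.
- tube: Brass guide tube, fixed to the stand, outer diameter 24 mm, bore 12 mm, 80 mm deep, its last 8 mm flared to a mouth 22 mm inside, 32 outside. Origin: centre of its mouth; z runs along the bore out of the mouth (35 degrees above level, away from the robot). Black casing, 72 mm in diameter, 45 to 80 mm below the mouth. Fully in, the rod's collar rests on the rim and the tip is 70 mm deep.
- plate: Reading plate, fixed: black square pad 80 x 80 x 8 mm with a white disc ringed in yellow. Origin: underside centre.
- conn1: Red plastic tubing connector, loose, 40 mm long along x, 14 mm square in the middle, 14 mm high. Origin: underside centre. To be left alone.
- conn2: Red plastic tubing connector, loose, 40 mm long along x, 14 mm square in the middle, 14 mm high. Origin: underside centre. To be left alone.
- conn3: Red plastic tubing connector, loose, 40 mm long along x, 14 mm square in the middle, 14 mm high. Origin: underside centre. To be left alone.
- chest: Stainless stethoscope chest piece, loose, 46 mm in diameter, 25 mm high, a thin stem reaching 36 mm to its x. Origin: underside centre. To be left alone.

How it is judged:
By the outcome, as a careful person would: the job done as asked, in the order asked, and still so for the second after the job is handed in, while the arm keeps its last pose, push and grip.
It also fails if it takes over 67 s, if anything falls off the work surface, if the arm or the gripper's body presses on something with over 40 N, if the wrist force passes 120 N, or if a joint passes its speed limit or range.

## Robot

A 6-joint arm with a two-finger parallel gripper is mounted at the origin on the work surface. World frame = base frame: x ahead of the robot, y to its left, z up, the work surface at z = 0. Lengths are in m, angles in rad, forces in N, time in s.
With the tool pointing down it reaches from about 0.275 to 0.75 m from the base axis. Payload 10.2 kg.
Tool frame: the origin (TCP) lies midway between the tips of the shut fingers; the grasp point (between the pads) lies 19 mm behind it (env.hold_point_z is the distance from the TCP to the grasp point, in m); x points along the fingers, z is the direction in which the jaws open and shut, and the axes are right-handed (so a half turn about x gives the same grasp; the last joint's range is limited). The gripper opens to 85 mm and grips with 20 to 120 N. Pads are 22 mm wide; open, the fingers measure 114 mm over their backs; the gripper's body (76 mm by 85 mm) begins 54 mm behind the grasp point. The pads swing forward as they close: fully open they stand 13 mm farther back than shut.
Start: joints at [-1.324, 0.313, 1.498, -0, 1.331, -0.223], TCP at [0.238, -0.468, 0.194] pointing down, gripper open.
Joint ranges: [-2.94, 2.94], [-0.97, 2.17], [0.19, 2.56], [-1.23, 4.37], [0.02, 3.11], [-2.88, 2.88]. Speed limits (rad/s): [2.39, 2.39, 3.01, 3.14, 3.14, 3.14].

## Interface

Orientations are given as a unit quaternion [x, y, z, w].
In Python, from bench import env, kinematics, monitor, eyes, job gives the robot as it stands. The module is installed in compiled form; this text tells all that it offers. Calls block until the motion is done:
- env.reach(position, orientation): joint-space move of the TCP to a pose.
- env.movel(position, velocity=0.15, frame=None, guard=None): straight line of the TCP; frame=None keeps the orientation; velocity is the mean speed in m/s. With guard (N) it stops when the force on the tool has changed by that much, and returns True; else False.
- env.set_joints(angles): joint-space move.
- env.release() and env.close_gripper(effort=None): open the fingers fully, or close them until they stop; effort is the grip in N (None keeps the last).
- env.hold(seconds).
- kinematics.ik(position, orientation): joint angles nearest the present ones, or None.
- monitor.sense(): the state.
- eyes.grab_frame(name): name is "scene" or "top" or "wrist"; returns a dict with "frame" (420x560x3 uint8, red, green, blue), "mtx" (3x3 intrinsics, pixels), "k1" (the pictures are not rectified: a ray, as slopes to the right and down, at radius r is drawn at 1 + k1 r^2 times it, then the intrinsics apply), "view" (4x4, takes a point from world to camera coordinates). Camera axes: x right, y down, z forward; pixel columns grow to the right and rows downward; lengths in m; the calibration is good to about 2 mm. A picture is of the moment at which its call begins. There is no depth.
A pose or a line that the arm cannot do raises env.MotionError and nothing moves.
- job.hand_in(): hands the job in, once; it reports no verdict.
The state is a dict: "clock": time; "joints": joint angles; "qvel": joint speeds; "joint_efforts": joint torques, N m; "position": TCP position; "ee_rot": TCP orientation; "contact_force": force on the tool from outside, world axes, zero at the start; "ft_torque": the same for the moment, N m; "finger_gap": opening from 0.0 (shut) to 1.0 (fully open).
Only numpy, scipy, OpenCV 4.12 (cv2) and the standard library are available. Lean on these libraries where they do the work, as an engineer would, in place of code of your own. Each camera call takes 0.05 s, during which the arm holds its last target.

## Working session

There is one attempt and no reset: what is moved stays moved. The work goes in short steps, each a Python script; the robot and the scene stay as the last script left them, time stands still between calls to the robot, and variables do not carry over. Pictures are saved under pics/ and viewed, and the job is handed in when it is done.

```bash
mkdir -p pics; ls; python3 - <<'E'
from bench import env,kinematics,monitor,eyes,job
import cv2
for n in("scene","top","wrist"):
    f=eyes.grab_frame(n); cv2.imwrite(f"pics/{n}0.png",f["frame"][:,:,::-1]); print(n,f["mtx"].tolist(),f["k1"],f["view"].round(4).tolist())
s=monitor.sense();print(s)
E
```

```text
pics
scene [[394.13538690969307, 0.0, 285.21365462296166], [0.0, 394.13538690969307, 210.4805195867409], [0.0, 0.0, 1.0]] -0.028666235186635837 [[-0.2867, 0.958, -0.0101, 0.1428], [0.8075, 0.236, -0.5406, -0.4086], [-0.5155, -0.1631, -0.8412, 1.1618], [0.0, 0.0, 0.0, 1.0]]
top [[441.69733239296005, 0.0, 273.76827678913634], [0.0, 441.69733239296005, 207.74736843911893], [0.0, 0.0, 1.0]] -0.009869639143280172 [[-0.0184, -0.9998, 0.0013, 0.0297], [-0.9864, 0.0179, -0.1633, 0.5647], [0.1633, -0.0043, -0.9866, 0.7912], [0.0, 0.0, 0.0, 1.0]]
wrist [[330.7346765091031, 0.0, 278.9574441809031], [0.0, 330.7346765091031, 207.29442157570688], [0.0, 0.0, 1.0]] -0.03285004272361587 [[0.4526, -0.8917, -0.0004, -0.5247], [-0.8463, -0.4297, 0.315, -0.0407], [-0.281, -0.1423, -0.9491, 0.3799], [0.0, 0.0, 0.0, 1.0]]
{'clock': 0.15, 'joints': array([-1.32439304e+00,  3.13321980e-01,  1.49824342e+00,  1.91716275e-05,
        1.33098346e+00, -2.23365949e-01]), 'qvel': array([ 0.00124218, -0.00075164, -0.00230071,  0.00061845, -0.00193066,
       -0.00038077]), 'joint_efforts': array([ 7.40933992e-04, -4.12369788e+01, -2.59796977e+01, -1.87497062e-04,
        3.26003777e-03, -2.86277532e-05]), 'position': array([ 0.2376132 , -0.46790782,  0.1939735 ]), 'ee_rot': array([ 0.37014754,  0.60287226, -0.36966556,  0.60239789]), 'contact_force': array([ 0.0363339 ,  0.20493838, -0.39179543]), 'ft_torque': array([ 0.00126815, -0.00155848, -0.02334528]), 'finger_gap': 1.0029232415800606}
```

View pics/scene0.png

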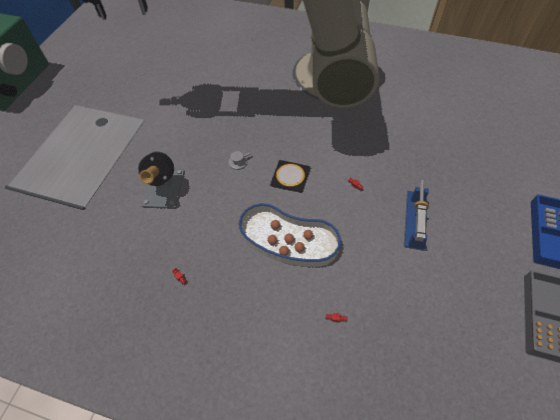

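View pics/top0.png

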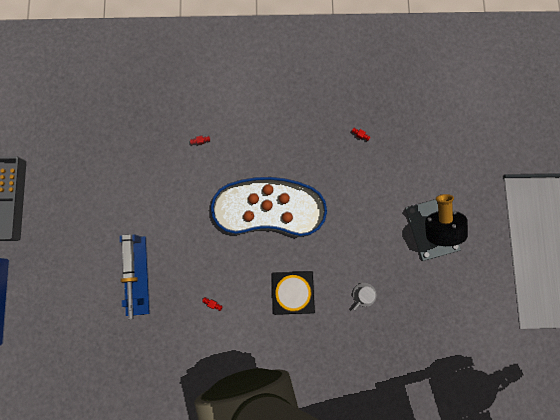

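View pics/wrist0.png

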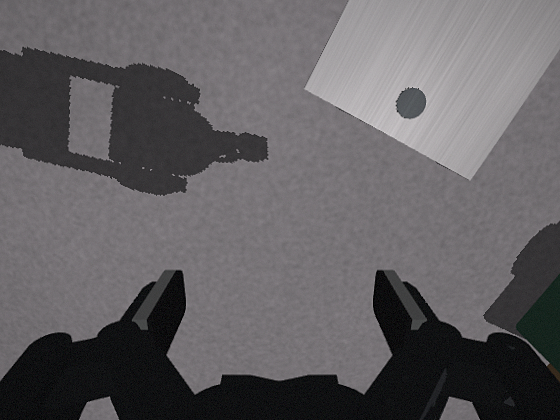

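The top view shows the rod at left (handle about 127,252; tip about 130,317, pointing toward the robot). The dish is at the centre, the plate at (293,293), and the fixture at (440,225) with its mouth up and away. I'll enlarge these.

```bash
cat > h.py <<'E'
from bench import env,kinematics,monitor,eyes,job
import cv2,numpy as np
from scipy.spatial.transform import Rotation as R
def cam(n):
    f=eyes.grab_frame(n); return f
def ray(f,u,v):
    K=f["mtx"];d=np.array([(u-K[0,2])/K[0,0],(v-K[1,2])/K[1,1]]);s=d.copy()
    for _ in range(20): s=d/(1+f["k1"]*(s@s))
    V=f["view"];Rm=V[:3,:3];o=-Rm.T@V[:3,3];r=Rm.T@np.array([s[0],s[1],1]);return o,r
def onz(f,u,v,z):
    o,r=ray(f,u,v);return o+r*(z-o[2])/r[2]
def proj(f,p):
    p=np.asarray(p);c=f["view"][:3,:3]@p+f["view"][:3,3];s=c[:2]/c[2];s=s*(1+f["k1"]*(s@s));K=f["mtx"]
    return np.array([K[0,0]*s[0]+K[0,2],K[1,1]*s[1]+K[1,2]])
def crop(f,name,u0,v0,w,h,k):
    im=np.ascontiguousarray(f["frame"][v0:v0+h,u0:u0+w,::-1]);cv2.imwrite(f"pics/{name}.png",cv2.resize(im,None,fx=k,fy=k,interpolation=cv2.INTER_CUBIC))
def tri(obs):
    A=np.zeros((3,3));b=np.zeros(3)
    for f,u,v in obs:
        o,r=ray(f,u,v);r/=np.linalg.norm(r);P=np.eye(3)-np.outer(r,r);A+=P;b+=P@o
    return np.linalg.solve(A,b)
E
python3 - <<'E'
from h import *
import pickle
t=cam("top");s=cam("scene");pickle.dump((t,s),open("f0.pkl","wb"))
crop(t,"t_rod",100,225,60,100,6)
crop(t,"t_fix",395,185,80,80,7)
crop(t,"t_dish",200,170,135,75,5)
crop(s,"s_fix",125,140,70,75,8)
crop(s,"s_rod",395,175,50,80,7)
a=cv2.imread("pics/t_rod.png");b=cv2.imread("pics/s_rod.png");H=600
c=np.zeros((H,a.shape[1]+b.shape[1],3),np.uint8);c[:a.shape[0],:a.shape[1]]=a;c[:b.shape[0],a.shape[1]:]=b;cv2.imwrite("pics/rod2.png",c);print(a.shape)
for n in (t,s): print((-n["view"][:3,:3].T@n["view"][:3,3]).round(3))
E
```

```text
(600, 360, 3)
[0.428 0.023 0.873]
[0.97  0.149 0.758]
```

View pics/rod2.png

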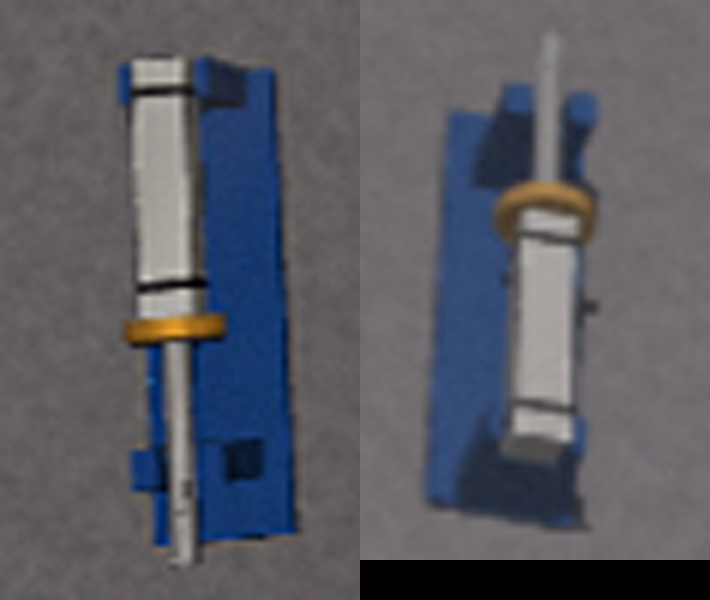

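View pics/t_fix.png

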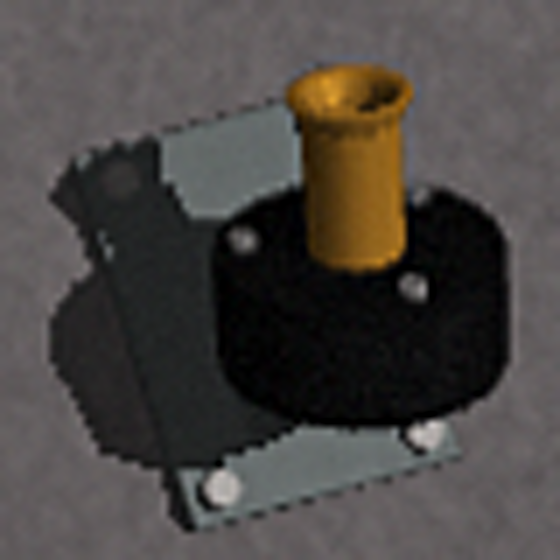

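View pics/s_fix.png

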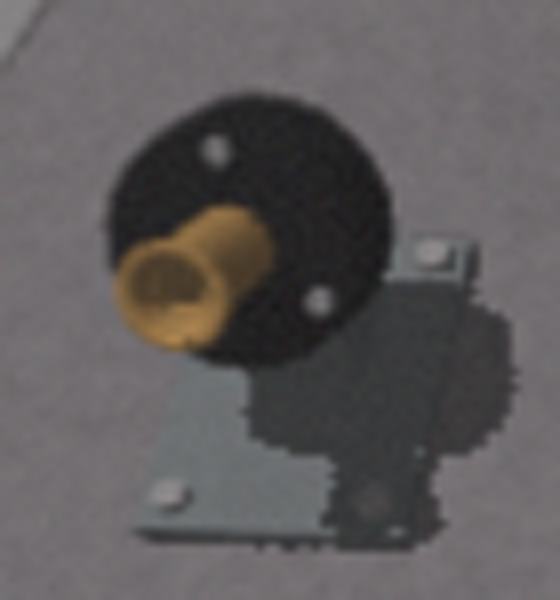

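View pics/t_dish.png

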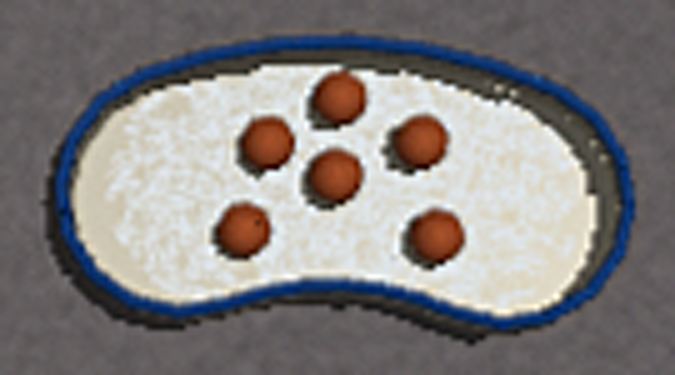

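```bash
cat > fit.py <<'E'
from h import *
import pickle
from scipy.optimize import least_squares
t,s=pickle.load(open("f0.pkl","rb"))
def un(c,u0,v0,k): return np.array([u0+(c[0]+.5)/k-.5,v0+(c[1]+.5)/k-.5])
TR=lambda c:un(c,100,225,6); SR=lambda c:un((c[0]-360,c[1]),395,175,7)
TF=lambda c:un(c,395,185,7); SF=lambda c:un(c,125,140,8)
def fit(obs,x0):
    def r(p):
        Rm=R.from_euler('z',p[2]).as_matrix();o=np.array([p[0],p[1],0])
        return np.concatenate([(proj(f,o+Rm@np.array(q)/1e3)-px) for f,q,px in obs])
    q=least_squares(r,x0);print(q.x.round(4),"deg",np.degrees(q.x[2]).round(2),"res",q.fun.reshape(-1,2).round(1).tolist());return q.x
rod=[(t,(-40,-8,53),TR((133,60))),(t,(-40,8,53),TR((187,58))),(t,(116,0,45),TR((183,565))),(t,(40,-15,45),TR((125,325))),(t,(40,15,45),TR((225,323))),
 (s,(116,0,45),SR((549,35))),(s,(-40,8,53),SR((512,432))),(s,(-40,-8,53),SR((576,440)))]
print("rod");fit(rod,[.35,.35,np.pi])
o=onz(t,440,225,.05)
m=tri([(t,*TF((350,96))),(s,*SF((171,295)))]);print("mouth",m.round(4))
fx=[(t,(35,0,105),TF((350,96))),(s,(35,0,105),SF((171,295))),(t,(-55,40,8),TF((190,528))),(t,(-55,-40,8),TF((462,455))),(t,(55,40,8),TF((75,165))),(s,(55,-40,8),SF((135,530))),(s,(-55,-40,8),SF((478,240)))]
print("fix");p=fit(fx,[o[0],o[1],.3])
# dish
hsv=cv2.cvtColor(t["frame"],cv2.COLOR_RGB2HSV);m=(hsv[...,0]>100)&(hsv[...,0]<125)&(hsv[...,1]>120)
vv,uu=np.nonzero(m);k=(uu>200)&(uu<335)&(vv>170)&(vv<245);P=np.array([onz(t,u,v,.031)[:2] for u,v in zip(uu[k],vv[k])])
def dist(p):
    c,sn=np.cos(p[2]),np.sin(p[2]);d=P-p[:2];x=d[:,0]*c+d[:,1]*sn;y=-d[:,0]*sn+d[:,1]*c
    a0=np.arcsin(62/160);a=np.clip(np.arctan2(y,x+.16),-a0,a0)
    return np.hypot(x-(-.16+.16*np.cos(a)),y-.16*np.sin(a))-p[3]
q=least_squares(dist,[*P.mean(0),0,.047],loss='soft_l1',f_scale=.002);print("dish",q.x.round(4),np.degrees(q.x[2]).round(2),"rms",np.sqrt((q.fun**2).mean()).round(4),len(P))
# plate
m=(t["frame"][...,0]>150);vv,uu=np.nonzero(m);k=(uu>268)&(uu<318)&(vv>268)&(vv<318);print("plate",uu[k].mean(),vv[k].mean(),onz(t,uu[k].mean(),vv[k].mean(),.008).round(4))
print("plate scene",onz(s,290.5,175,.008).round(4))
E
python3 fit.py; grep -n . /dev/null; python3 - <<'E'
from h import *
import pickle
t,s=pickle.load(open("f0.pkl","rb"))
for c in [(212,304),(200,141),(361,134)]: print(onz(t,*c,.007).round(3))
print("chest",onz(t,365,294,.02).round(3))
E
```

```text
rod
[0.4793 0.293  3.2113] deg 183.99 res [[-0.0, -0.1], [-0.5, -0.5], [0.3, 0.7], [0.4, -0.6], [-0.1, -1.7], [0.9, -0.9], [0.6, -1.1], [-0.6, -0.8]]
mouth [ 0.5678 -0.2852  0.101 ]
fix
[ 0.5248 -0.2853  0.0932] deg 5.34 res [[-0.3, 4.1], [2.8, -3.8], [-8.6, -1.5], [-7.2, 4.3], [-1.2, -4.9], [0.4, -2.9], [-25.1, -3.2]]
dish [ 0.5787  0.0289 -0.0536  0.0476] -3.07 rms 0.0015 716
plate 292.8 292.5015228426396 [ 0.4056 -0.0143  0.008 ]
plate scene [ 0.4096 -0.0131  0.008 ]
[0.387 0.141 0.007]
[0.712 0.167 0.007]
[ 0.721 -0.162  0.007]
chest [ 0.4   -0.151  0.02 ]
```

```bash
sed -i 's/(s,(-55,-40,8),SF/(s,(-55,40,8),SF/' fit.py; cat >> fit.py <<'E'
def draw(f,pts,name,box,k):
    u0,v0,w,h=box;im=cv2.resize(np.ascontiguousarray(f["frame"][v0:v0+h,u0:u0+w,::-1]),None,fx=k,fy=k,interpolation=cv2.INTER_CUBIC)
    for P,c in pts:
        q=np.array([(proj(f,x)-[u0,v0]+.5)*k-.5 for x in P]).round().astype(int);cv2.polylines(im,[q],False,c,1)
    cv2.imwrite(f"pics/{name}.png",im)
def fixmodel(p):
    Rm=R.from_euler('z',p[2]).as_matrix();o=np.array([p[0],p[1],0]);W=lambda q:[o+Rm@np.array(x)/1e3 for x in q]
    a=np.radians(35);n=np.array([np.cos(a),0,np.sin(a)]);e=np.array([-np.sin(a),0,np.cos(a)]);M=np.array([35,0,105])
    circ=lambda d,r:W([M-n*d+r*(np.cos(w)*e+np.sin(w)*np.array([0,1,0])) for w in np.linspace(0,6.2832,49)])
    return [(W([(-55,-40,8),(-55,40,8),(55,40,8),(55,-40,8),(-55,-40,8)]),(0,255,0)),(circ(0,16),(255,255,0)),(circ(0,11),(255,255,0)),(circ(45,12),(255,0,255)),(circ(45,36),(0,0,255)),(circ(80,36),(0,0,255))]
if __name__=="__main__":
    draw(t,fixmodel(p),"ov_tf",(395,185,80,80),7);draw(s,fixmodel(p),"ov_sf",(125,140,70,75),8)
E
python3 fit.py|sed -n 3,5p; python3 -c "
import cv2,numpy as np
a=cv2.imread('pics/ov_tf.png');b=cv2.imread('pics/ov_sf.png');b=cv2.resize(b,(392,420));a=cv2.resize(a,(400,400));c=np.zeros((420,792,3),np.uint8);c[:400,:400]=a;c[:,400:]=b;cv2.imwrite('pics/ov_f.png',c)"
```

```text
mouth [ 0.5678 -0.2852  0.101 ]
fix
[ 0.5282 -0.2927  0.2495] deg 14.3 res [[0.7, 2.6], [1.3, -3.1], [0.1, -1.1], [-0.1, -1.5], [-1.0, -2.8], [-0.5, 0.2], [-0.4, -0.3]]
```

View pics/ov_f.png

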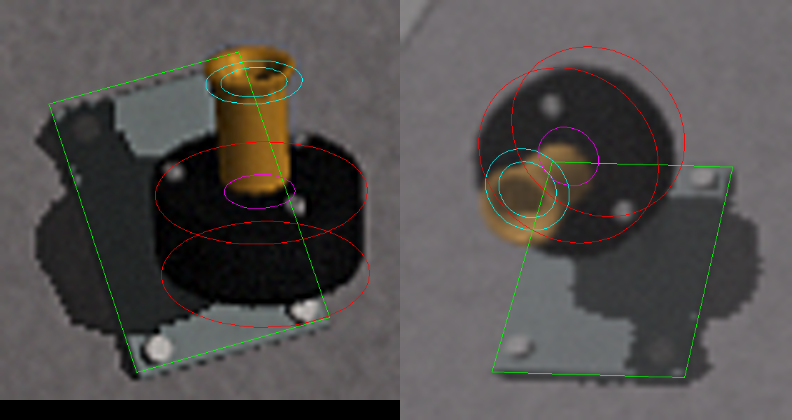

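```bash
cat > fit2.py <<'E'
from fit import *
# points: casing circle extremes used as well; base only for yaw (free offset)
def W(p,q):
    return np.array([p[0],p[1],0])+R.from_euler('z',p[2]).as_matrix()@np.array(q)/1e3
def r(p):
    out=[]
    for f,q,px in fx:
        q=np.array(q,float)
        if q[2]==8:q[0]+=p[3]*1e3
        else: q=q*1.0
        w=W(p,q);out.append(proj(f,w)-px)
    return np.concatenate(out)
q=least_squares(r,[*p,0]);print(q.x.round(4),np.degrees(q.x[2]),q.fun.reshape(-1,2).round(1).tolist())
p=q.x;print("mouth",W(p,(35,0,105)).round(4))
draw(t,fixmodel(p),"ov_tf",(395,185,80,80),7);draw(s,fixmodel(p),"ov_sf",(125,140,70,75),8)
E
python3 fit2.py|tail -2; python3 -c "
import cv2,numpy as np
a=cv2.imread('pics/ov_tf.png');b=cv2.imread('pics/ov_sf.png');b=cv2.resize(b,(392,420));a=cv2.resize(a,(400,400));c=np.zeros((420,792,3),np.uint8);c[:400,:400]=a;c[:,400:]=b;cv2.imwrite('pics/ov_f2.png',c)"
```

```text
[ 0.534  -0.2912  0.2447 -0.0087] 14.020907456270459 [[-0.3, -0.6], [0.6, -0.8], [0.3, 0.3], [0.2, -0.0], [-0.5, -1.6], [-0.2, -0.9], [-0.0, -1.1]]
mouth [ 0.568  -0.2827  0.105 ]
```

View pics/ov_f2.png

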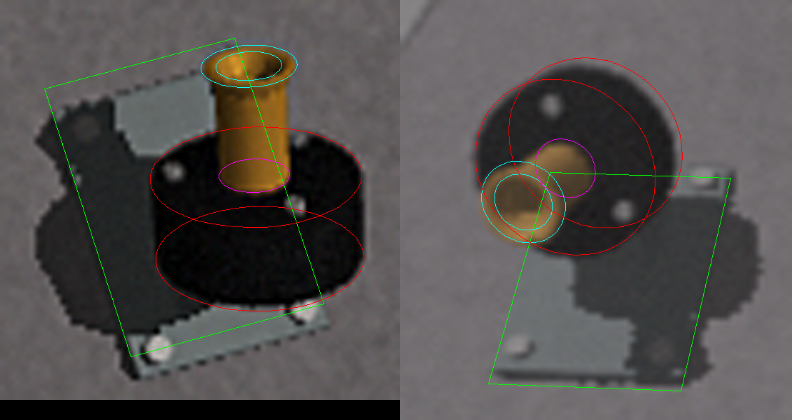

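```bash
python3 - <<'E'
from h import *
import time
s=monitor.sense();T=R.from_quat(s["ee_rot"]).as_matrix();print(T.round(3))
f=cam("wrist");V=f["view"];c=-V[:3,:3].T@V[:3,3]
print("cam in tool",(T.T@(c-s["position"])).round(4),"fwd",(T.T@V[2,:3]).round(3),"right",(T.T@V[0,:3]).round(3))
def quat(a,z):
    a=np.array(a,float);a/=np.linalg.norm(a);z=np.array(z,float);z-=a*(a@z);z/=np.linalg.norm(z);return R.from_matrix(np.c_[a,np.cross(z,a),z]).as_quat()
# candidate checks
yaw=.26
def chk(n,p,a,z):
    for sg in(1,-1):
        q=kinematics.ik(np.array(p),quat(a,np.array(z)*sg));print(n,sg,None if q is None else q.round(2))
p=np.array([.479,.293,.026]);w=3.211
chk("pick",p,(0,0,-1),(-np.sin(w),np.cos(w),0)); chk("above",p+[0,0,.12],(0,0,-1),(-np.sin(w),np.cos(w),0))
def rodpose(tip,d,gx=0.0):
    d=np.array(d)/np.linalg.norm(d);up=np.array([0,0,1.]);a=-(up-d*(up@d));a/=np.linalg.norm(a)
    z=np.cross(a,d); return tip-d*.116+a*.019, a, z
dip=np.radians(35);
for name,tip in (("ins",[.568,-.2827,.105]),):
    n=np.array([np.cos(dip)*np.cos(.26),np.cos(dip)*np.sin(.26),np.sin(dip)])
    for dep in(-.03,.07):
        pp,a,z=rodpose(np.array(tip)-n*dep,-n);chk("ins%g"%dep,pp,a,z)
for el in(50,60,65,70,75):
  for y in(.029-.062,.029+.062):
    e=np.radians(el);pp,a,z=rodpose(np.array([.568,y,.009]),[-np.cos(e),0,-np.sin(e)]);chk("stir%d"%el,pp,a,z)
pp,a,z=rodpose(np.array([.4056,-.0143,.108]),[-1,0,-1e-6]);chk("fin",pp,a,z)
print(pp,a)
E
```

```text
[[-0.     0.892  0.453]
 [ 0.001  0.453 -0.892]
 [-1.     0.    -0.   ]]
cam in tool [-1.792e-01  8.100e-02 -1.000e-04] fwd [ 0.949 -0.315  0.001] right [-0.001 -0.     1.   ]
pick 1 [ 0.34  0.58  1.58 -0.    0.99  1.84]
pick -1 [ 0.34  0.58  1.58 -0.    0.99 -1.3 ]
above 1 [ 0.34  0.43  1.46 -0.    1.25  1.84]
above -1 [ 0.34  0.43  1.46 -0.    1.25 -1.3 ]
ins-0.03 1 [-0.69  0.55  1.34  0.61  0.96 -2.81]
ins-0.03 -1 [-0.69  0.55  1.34  0.61  0.96  0.33]
ins0.07 1 None
ins0.07 -1 [-0.82  0.5   1.58  0.72  0.88  0.07]
stir50 1 [-0.35  0.44  1.98  2.    0.29  2.47]
stir50 -1 [-0.35  0.44  1.98  2.    0.29 -0.68]
stir50 1 [-0.06  0.45  1.96  2.84  0.15  1.83]
stir50 -1 [-0.06  0.45  1.96  2.84  0.15 -1.31]
stir60 1 [-0.39  0.44  2.12  2.45  0.54  1.99]
stir60 -1 [-0.39  0.44  2.12  2.45  0.54 -1.15]
stir60 1 [-0.07  0.45  2.09  3.01  0.45  1.66]
stir60 -1 [-0.07  0.45  2.09  3.01  0.45 -1.49]
stir65 1 [-0.41  0.45  2.18  2.54  0.68  1.88]
stir65 -1 [-0.41  0.45  2.18  2.54  0.68 -1.26]
stir65 1 [-0.07  0.47  2.15  3.03  0.61  1.63]
stir65 -1 [-0.07  0.47  2.15  3.03  0.61 -1.51]
stir70 1 [-0.43  0.48  2.23  2.59  0.85  1.8 ]
stir70 -1 [-0.43  0.48  2.23  2.59  0.85 -1.34]
stir70 1 [-0.07  0.5   2.2   3.04  0.78  1.62]
stir70 -1 [-0.07  0.5   2.2   3.04  0.78 -1.53]
stir75 1 [-0.45  0.53  2.28  2.62  1.01  1.74]
stir75 -1 [-0.45  0.53  2.28  2.62  1.01 -1.4 ]
stir75 1 [-0.08  0.54  2.25  3.05  0.96  1.6 ]
stir75 -1 [-0.08  0.54  2.25  3.05  0.96 -1.54]
fin 1 [-0.25  0.41  1.65  0.    1.08 -1.82]
fin -1 [-0.25  0.41  1.65  0.    1.08  1.32]
[ 0.52160002 -0.0143      0.08900012] [ 1.e-06 -0.e+00 -1.e+00]
```

```bash
cat >> h.py <<'E'
def quat(a,z):
    a=np.array(a,float);a/=np.linalg.norm(a);z=np.array(z,float);z-=a*(a@z);z/=np.linalg.norm(z);return R.from_matrix(np.c_[a,np.cross(z,a),z]).as_quat()
E
python3 - <<'E'
from h import *
import pickle
n=np.array([np.cos(.26),np.sin(.26),0]);a=np.array([0,0,-1.])
t=np.array([.556,-.286,0])+.012*n;t[2]=.215
env.reach(t,quat(a,np.cross(a,n)));env.hold(.2)
f=cam("wrist");pickle.dump(f,open("fw.pkl","wb"));cv2.imwrite("pics/w1.png",f["frame"][:,:,::-1]);print(monitor.sense()["clock"],monitor.sense()["position"])
E
```

```text
1.9667 [ 0.56717365 -0.28357556  0.21507367]
```

View pics/w1.png

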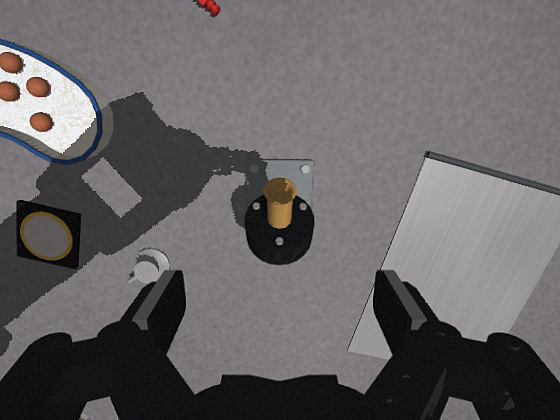

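```bash
cat > ov3.py <<'E'
from fit import *
f=pickle.load(open("fw.pkl","rb"))
p0=np.array([.534,-.2912,.2447])
draw(f,[],"w_fix",(230,145,100,125),6)
draw(f,fixmodel(p0),"w_fixo",(230,145,100,125),4)
E
python3 ov3.py>/dev/null
```

```text
(no output)
```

View pics/w_fix.png

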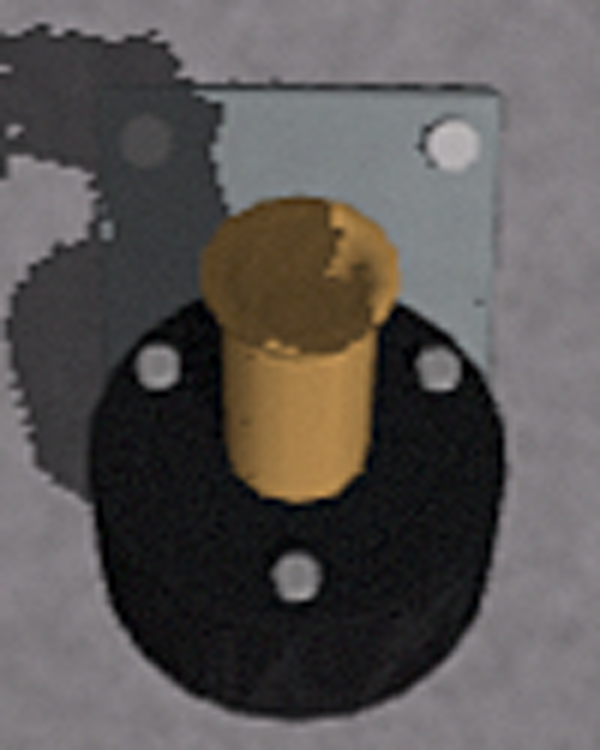

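View pics/w_fixo.png

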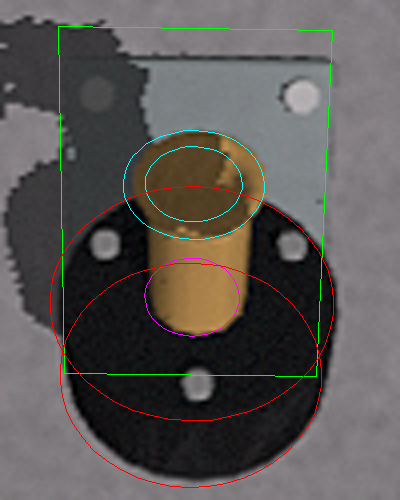

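```bash
cat > ov4.py <<'E'
from fit import *
f=pickle.load(open("fw.pkl","rb"))
WF=lambda c:un(c,230,145,6)
def circ(p,d,r,N=181):
    Rm=R.from_euler('z',p[2]).as_matrix();a=np.radians(35);n=np.array([np.cos(a),0,np.sin(a)]);e=np.array([-np.sin(a),0,np.cos(a)]);M=np.array([35,0,105])
    return [np.array([p[0],p[1],0])+Rm@(M-n*d+r*(np.cos(w)*e+np.sin(w)*np.array([0,1,0])))/1e3 for w in np.linspace(0,2*np.pi,N)]
def ext(f,p,d,r):
    q=np.array([proj(f,x) for x in circ(p,d,r)]);return q[:,0].min(),q[:,0].max(),q[:,1].min(),q[:,1].max()
def res(p):
    o=[]
    def add(f,d,r,c,un_):
        e=ext(f,p,d,r)
        for i in range(4):
            if c[i] is not None:o.append(e[i]-un_((c[i],0) if i<2 else (0,c[i]))[i//2])
    add(f,0,16,(200,399,196,None),WF);add(f,45,12,(None,None,None,502),WF);add(f,45,36,(90,505,None,None),WF);add(f,80,36,(None,None,None,718),WF)
    add(f,45,12,(222,374,None,None),WF)
    add(t,0,16,(287,414,64,None),TF);add(t,45,36,(214,510,None,None),TF);add(t,45,12,(None,None,None,270),TF);add(t,80,36,(None,None,None,428),TF)
    add(s,0,16,(114,228,238,351),SF);add(s,45,36,(None,392,None,None),SF)
    return np.array(o)
q=least_squares(res,[.534,-.2912,.2447],loss='soft_l1',f_scale=.5);print("FIT",q.x.round(4),np.degrees(q.x[2]).round(2),res(q.x).round(1).tolist())
p=q.x;print("mouth",np.mean(circ(p,0,16)[:-1],0).round(4))
def ress(p):
    return res(p)
draw(f,fixmodel(p),"w_fixo2",(230,145,100,125),4)
E
python3 ov4.py|tail -2
```

```text
FIT [ 0.5347 -0.2924  0.2513] 14.4 [-1.4, 0.7, -0.5, -0.1, -1.3, 0.6, 1.8, 0.4, -1.3, -0.4, 0.7, -0.5, -0.1, 0.1, -0.5, 0.6, -0.3, 0.5, -0.9, -0.4, -4.0]
mouth [ 0.5686 -0.2837  0.105 ]
```

View pics/w_fixo2.png

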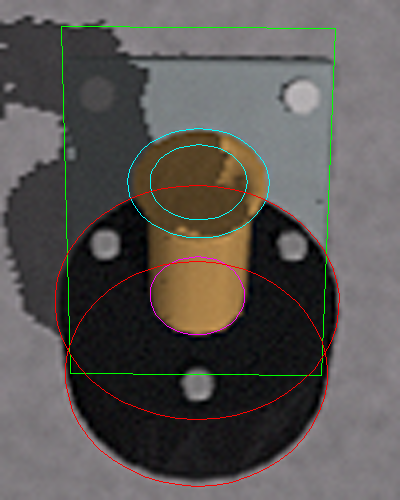

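```bash
python3 - <<'E'
from h import *
import pickle
w=3.2113
t=np.array([.4793,.293,.16])
env.reach(t,quat([0,0,-1],[-np.sin(w),np.cos(w),0]));env.hold(.2)
f=cam("wrist");pickle.dump(f,open("fw2.pkl","wb"));cv2.imwrite("pics/w2.png",f["frame"][:,:,::-1]);s=monitor.sense();print(s["clock"],s["position"],s["joints"].round(2))
im=np.ascontiguousarray(f["frame"][:,:,::-1])
Rm=R.from_euler('z',w).as_matrix()
for q in [(-40,-8,53),(-40,8,53),(40,-15,45),(40,15,45),(116,0,45),(-40,0,53),(40,0,53)]:
    u=proj(f,np.array([.4793,.293,0])+Rm@np.array(q)/1e3);print(q,u.round(1));cv2.circle(im,tuple(u.round().astype(int)),1,(0,255,0),-1)
crop({"frame":im[:,:,::-1]},"w2c",190,100,190,190,4)
E
```

```text
4.3167 [0.47953101 0.29267309 0.15997134] [ 0.34  0.42  1.44 -0.    1.28  1.84]
(-40, -8, 53) [269.  148.1]
(-40, 8, 53) [287.5 148.1]
(40, -15, 45) [262.8 230.6]
(40, 15, 45) [294.  230.6]
(116, 0, 45) [278.5 298.6]
(-40, 0, 53) [278.2 148.1]
(40, 0, 53) [278.4 233.9]
```

View pics/w2.png

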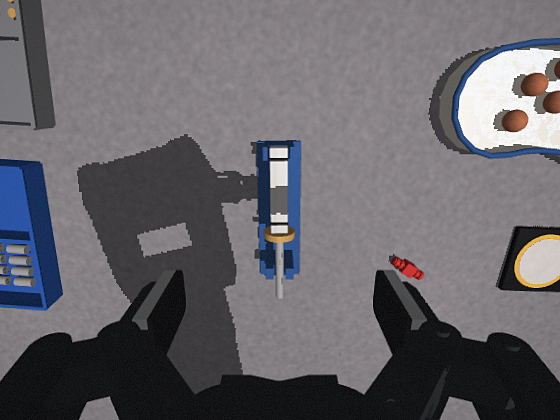

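View pics/w2c.png

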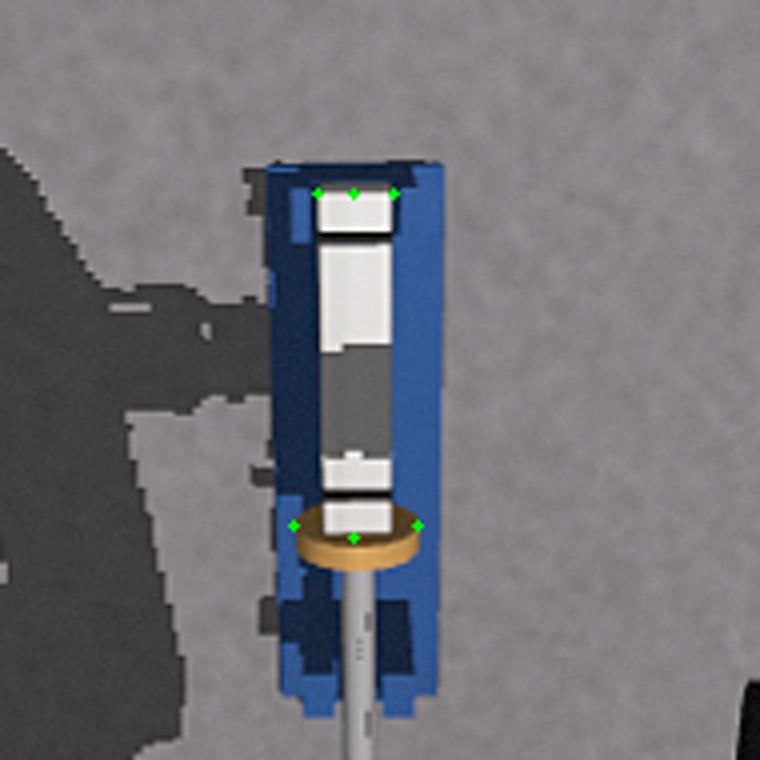

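```bash
python3 - <<'E'
from h import *
w=3.217
q=quat([0,0,-1],[-np.sin(w),np.cos(w),0])
t=np.array([.4803,.2925,.027])
env.movel(t,velocity=.12,frame=q)
print(monitor.sense()["clock"],monitor.sense()["contact_force"].round(1))
env.close_gripper(90)
s=monitor.sense();print(s["clock"],s["finger_gap"],s["contact_force"].round(1))
env.movel(t+[0,0,.10],velocity=.12);env.hold(.1)
s=monitor.sense();print(s["clock"],s["position"],s["finger_gap"],s["contact_force"].round(1))
f=cam("wrist");cv2.imwrite("pics/w3.png",f["frame"][:,:,::-1]);T=R.from_quat(s["ee_rot"]).as_matrix()
h=s["position"]-.019*T[:,0];d=T[:,1]
for d in (T[:,1],-T[:,1]):
  print(d.round(3),[proj(f,h+d*k+[0,0,z]).round(1).tolist() for k,z in((.116,0),(-.04,.008),(.04,.008))])
a=f;crop(f,"w3c",200,200,160,140,5)
g=cam("scene");cv2.imwrite("pics/s3.png",g["frame"][:,:,::-1])
E
```

```text
5.575 [-0.2  0.1  0. ]
6.3417 0.005010689542764284 [-0.7 -0.4  0.1]
7.425 [0.47990636 0.29235078 0.12614968] 0.0022900455333650016 [0.6 0.5 0.2]
[ 0.997  0.075 -0.002] [[278.9, 13.2], [278.9, 327.8], [278.9, 188.2]]
[-0.997 -0.075  0.002] [[278.9, 415.3], [278.9, 188.2], [278.9, 327.8]]
```

View pics/w3c.png

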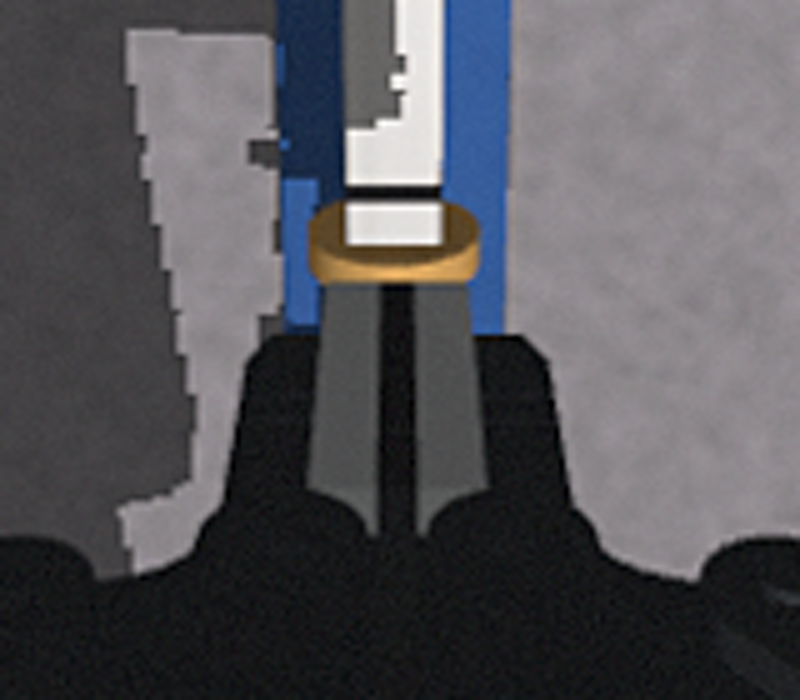

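View pics/s3.png

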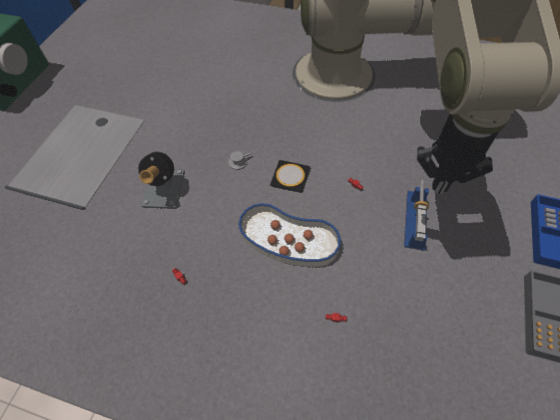

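```bash
python3 - <<'E'
from h import *
s=monitor.sense();print(s["position"],s["joints"].round(3),R.from_quat(s["ee_rot"]).as_matrix().round(3).tolist())
f=cam("wrist");g=cam("scene");t=cam("top")
for k in(0,-.019,.01,.03): 
  p=s["position"]-[0,0,k];print(k,proj(f,p).round(1),proj(g,p).round(1),proj(t,p).round(1))
crop(g,"s4",390,100,120,150,4);crop(t,"t4",60,200,200,150,4)
E
```

```text
[0.48004289 0.29239337 0.12638708] [ 0.339  0.454  1.479 -0.     1.21   1.834] [[-0.001, 0.997, 0.075], [-0.0, 0.075, -0.997], [-1.0, -0.001, 0.0]]
0 [278.9 241.7] [431.8 200. ] [112.9 252.7]
-0.019 [278.9 256.4] [434.8 194.4] [108.7 252. ]
0.01 [278.9 235. ] [430.3 202.9] [115.  253.1]
0.03 [278.8 223.4] [427.3 208.5] [119.  253.8]
```

View pics/s4.png

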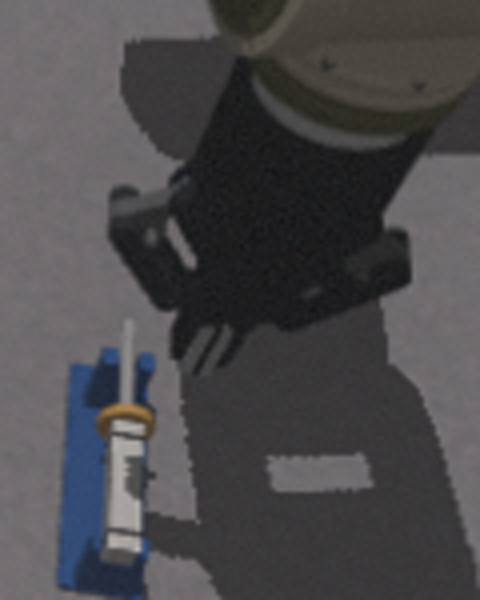

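View pics/t4.png

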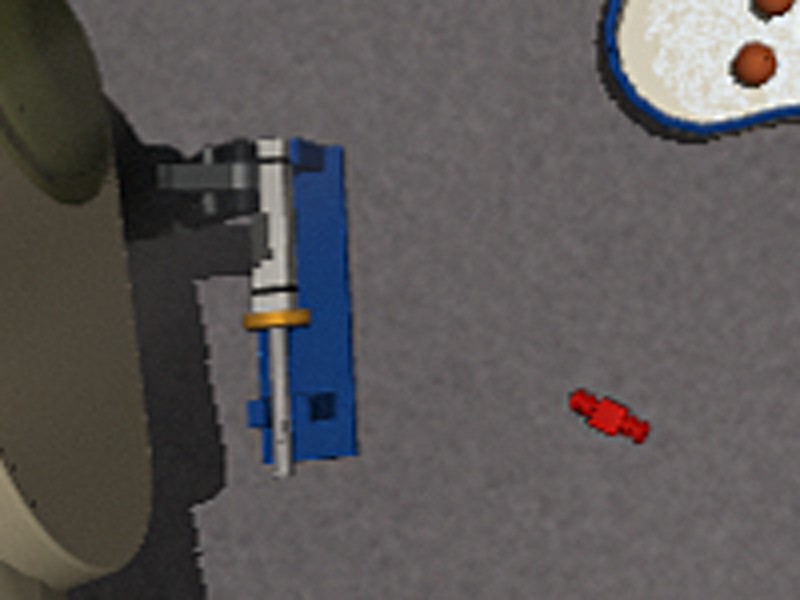

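```bash
python3 - <<'E'
from h import *
f=cam("wrist");g=cam("scene");t=cam("top")
p=tri([(g,440,192.5),(t,124,244)]);print(p,proj(g,p),proj(t,p),proj(f,p))
for z in(.06,.08,.1,.126): print(z,onz(g,440,192.5,z).round(3),onz(t,124,244,z).round(3),onz(f,279.5,267,z).round(3))
E
```

```text
[0.49033219 0.28061535 0.15981098] [430.31454336 192.81551143] [113.00883434 244.87233361] [304.6956469  252.45119694]
0.06 [0.404 0.323 0.06 ] [0.5   0.296 0.06 ] [0.427 0.288 0.06 ]
0.08 [0.42  0.318 0.08 ] [0.498 0.29  0.08 ] [0.438 0.289 0.08 ]
0.1 [0.436 0.313 0.1  ] [0.497 0.283 0.1  ] [0.449 0.29  0.1  ]
0.126 [0.457 0.306 0.126] [0.494 0.274 0.126] [0.463 0.291 0.126]
```

```bash
python3 - <<'E'
from h import *
print(env.hold_point_z)
s=monitor.sense()
T=R.from_quat(s["ee_rot"]).as_matrix()
g=cam("scene");t=cam("top")
for f,n,b in((t,"t5",(60,200,110,80)),(g,"s5",(400,150,80,100))):
    im=np.ascontiguousarray(f["frame"][:,:,::-1]);u0,v0,w,h=b;k=7
    im=cv2.resize(im[v0:v0+h,u0:u0+w],None,fx=k,fy=k,interpolation=cv2.INTER_CUBIC)
    im=np.clip(im.astype(float)*2.,0,255).astype(np.uint8)
    for z in(0,-.02,-.04,-.06):
        u=(proj(f,s["position"]+T[:,0]*z)-[u0,v0]+.5)*k;cv2.circle(im,tuple(u.astype(int)),3,(0,255,0) if z==0 else (0,255,255),-1)
    cv2.imwrite(f"pics/{n}.png",im[:600,:800])
E
```

```text
0.0187
```

View pics/t5.png

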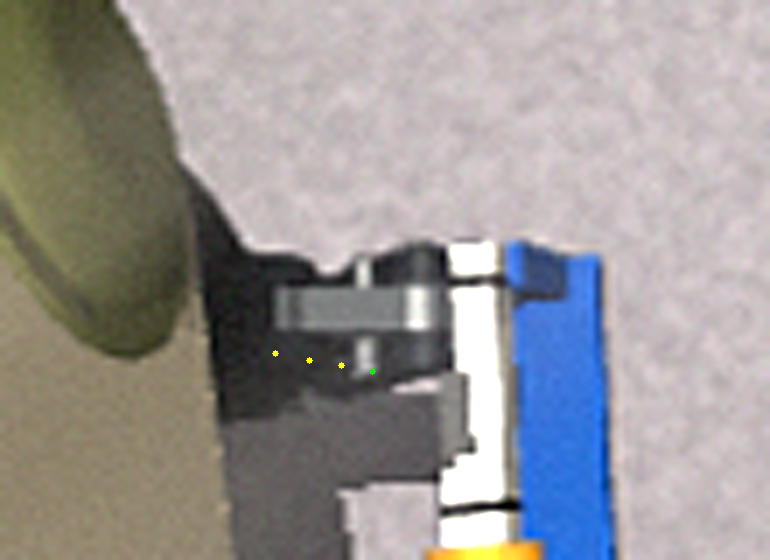

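View pics/s5.png

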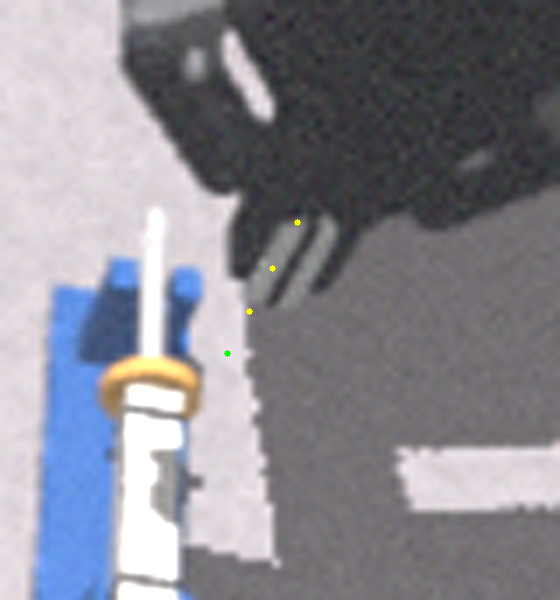

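```bash
python3 - <<'E'
from h import *
s=monitor.sense();T=R.from_quat(s["ee_rot"]).as_matrix()
f=cam("wrist");g=cam("scene")
for y in(-.011,0,.011):
  for k in(0,-.02,-.03,-.04,-.05):
    p=s["position"]+T[:,0]*k+T[:,1]*y;u=proj(g,p);print(y,k,"wrist row %.1f"%proj(f,p)[1],"s5crop",((u-[400,150]+.5)*7).round(0))
# pads lateral
crop(f,"w5",235,230,90,90,8)
E
```

```text
-0.011 0 wrist row 258.4 s5crop [228. 321.]
-0.011 -0.02 wrist row 275.3 s5crop [250. 279.]
-0.011 -0.03 wrist row 285.1 s5crop [261. 258.]
-0.011 -0.04 wrist row 296.1 s5crop [273. 235.]
-0.011 -0.05 wrist row 308.5 s5crop [285. 213.]
0 0 wrist row 241.7 s5crop [227. 353.]
0 -0.02 wrist row 257.1 s5crop [249. 312.]
0 -0.03 wrist row 266.2 s5crop [261. 290.]
0 -0.04 wrist row 276.3 s5crop [273. 268.]
0 -0.05 wrist row 287.7 s5crop [285. 246.]
0.011 0 wrist row 224.3 s5crop [226. 386.]
0.011 -0.02 wrist row 238.2 s5crop [249. 344.]
0.011 -0.03 wrist row 246.4 s5crop [261. 323.]
0.011 -0.04 wrist row 255.5 s5crop [272. 301.]
0.011 -0.05 wrist row 265.9 s5crop [285. 279.]
```

View pics/w5.png

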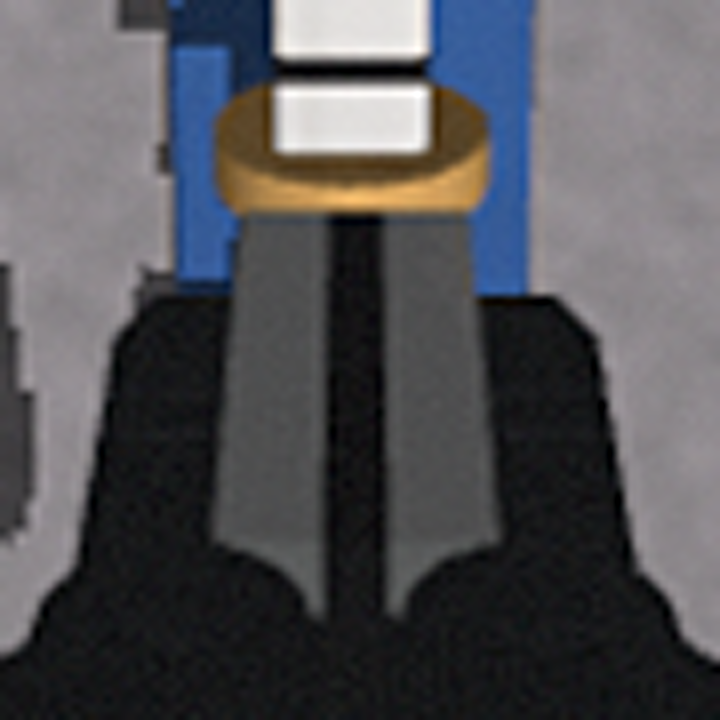

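```bash
python3 - <<'E'
from h import *
s=monitor.sense();p=s["position"]
env.movel([.4803,.2925,.07],velocity=.15)
r=env.movel([.4803,.2925,.008],velocity=.03,guard=4)
s=monitor.sense();print(r,s["position"],s["contact_force"],s["clock"])
f=cam("wrist");crop(f,"w6",200,150,160,140,5)
g=cam("scene");crop(g,"s6",390,150,90,110,5)
E
```

```text
True [0.48027139 0.29249215 0.01612632] [-1.87550415 -0.14721566  5.81551814] 10.15
```

View pics/s6.png

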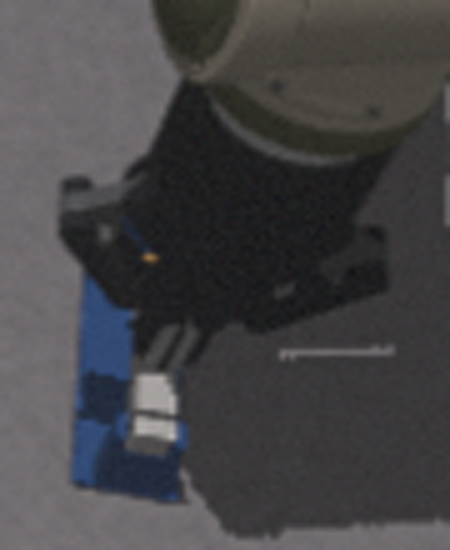

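View pics/w6.png

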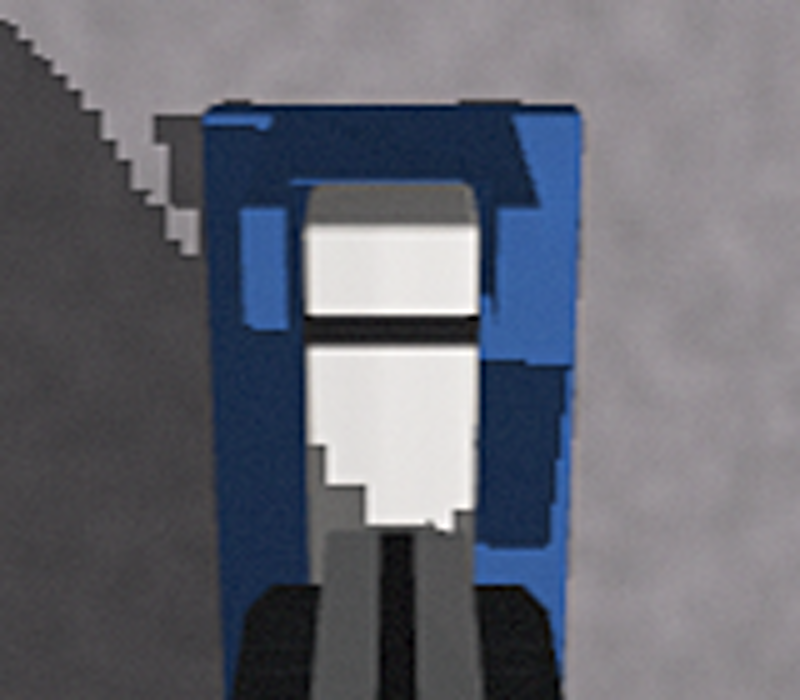

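```bash
python3 - <<'E'
from h import *
env.movel([.4803,.2925,.04],velocity=.1)
env.release()
env.movel([.4803,.2925,-.011],velocity=.1,guard=8)
s=monitor.sense();print(s["clock"],s["position"],s["contact_force"].round(1))
env.close_gripper(90)
s=monitor.sense();print(s["clock"],s["finger_gap"],s["contact_force"].round(1))
f=cam("wrist");crop(f,"w7",200,150,160,140,5)
E
```

```text
12.0833 [ 0.48064373  0.29261914 -0.01059284] [-0.6  0.3 -0.4]
12.725 0.17183231960496226 [-1.3  0.2  4.4]
```

View pics/w7.png

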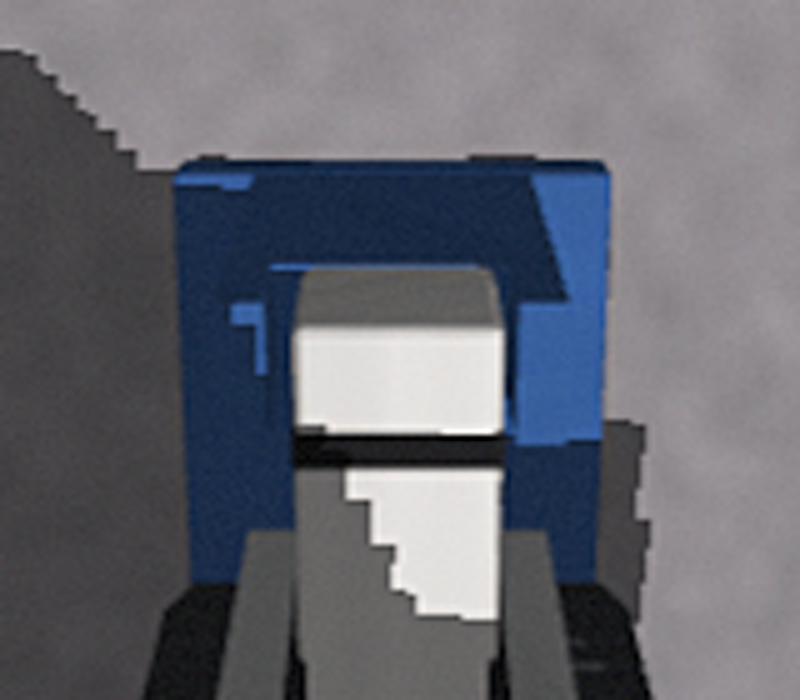

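```bash
cat >> h.py <<'E'
HOLD=.056
E
python3 - <<'E'
from h import *
import pickle
env.movel([.4803,.2925,.14],velocity=.15);env.hold(.1)
s=monitor.sense();print(s["clock"],s["position"],s["finger_gap"],s["contact_force"].round(1))
T=R.from_quat(s["ee_rot"]).as_matrix()
f=cam("wrist");g=cam("scene");t=cam("top")
pickle.dump((f,g,t,s),open("held.pkl","wb"))
h=s["position"]-HOLD*T[:,0];d=-T[:,1]
for c,n,b,k in((f,"w8",(200,150,160,140),5),(g,"s8",(400,100,100,100),6),(t,"t8",(60,200,110,120),5)):
    im=np.ascontiguousarray(c["frame"][:,:,::-1]);u0,v0,w,hh=b
    im=cv2.resize(im[v0:v0+hh,u0:u0+w],None,fx=k,fy=k,interpolation=cv2.INTER_CUBIC)
    for q in [(-40,-8,8),(-40,8,8),(40,-15,0),(40,15,0),(116,0,0)]:
        pw=h+d*q[0]/1e3+np.cross([0,0,1],d)*q[1]/1e3+np.array([0,0,q[2]/1e3])
        u=(proj(c,pw)-[u0,v0]+.5)*k;cv2.circle(im,tuple(u.astype(int)),3,(0,255,0),-1)
    cv2.imwrite(f"pics/{n}.png",im)
E
```

```text
14.0333 [0.47990362 0.2923361  0.13907183] 0.16971137843778739 [-0.7  0.5 -1.3]
```

View pics/w8.png

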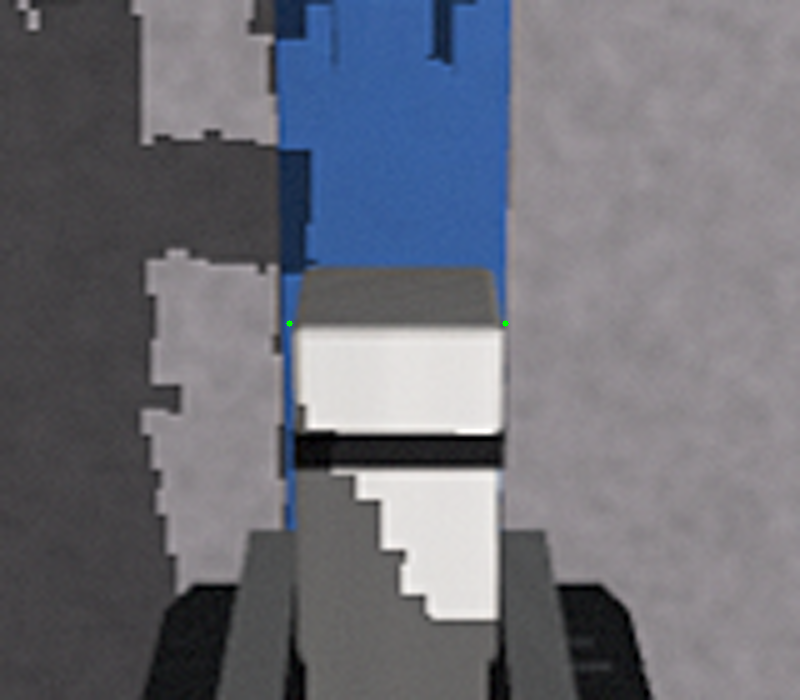

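View pics/s8.png

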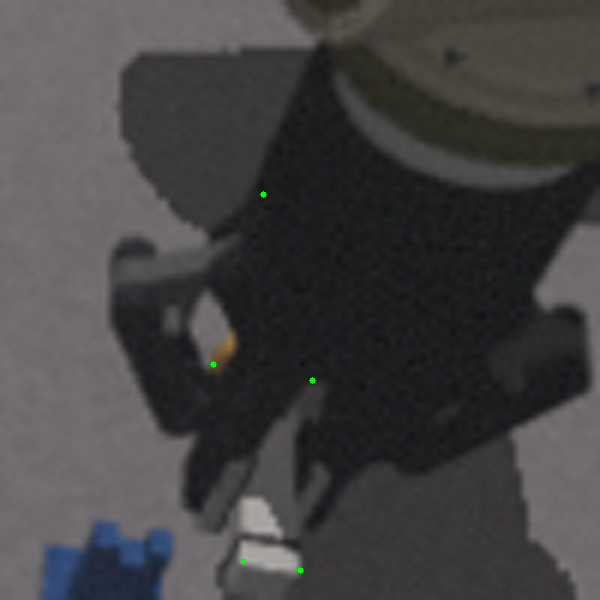

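View pics/t8.png

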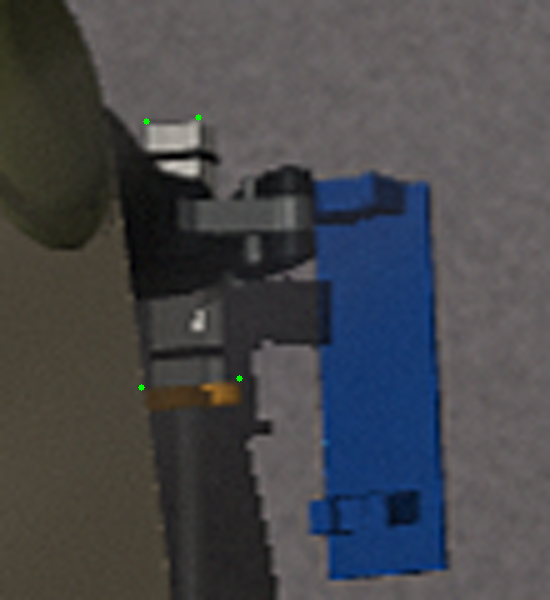

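```bash
cat >> h.py <<'E'
DP=np.array([.5787,.0289]);DY=-.0536;TIP=.1172
def rodtcp(tip,d,sg=-1):
    d=np.array(d,float);d/=np.linalg.norm(d);up=np.array([0,0,1.]);a=-(up-d*d[2]);a/=np.linalg.norm(a)
    z=sg*np.cross(a,d);return np.asarray(tip)-d*TIP+a*HOLD,quat(a,z)
def dish(y,off=0):
    x=-.16+np.sqrt(.16**2-y*y)+off;c,s=np.cos(DY),np.sin(DY);return np.array([DP[0]+c*x-s*y,DP[1]+s*x+c*y])
def sd(el):
    e=np.radians(el);return np.array([-np.cos(e)*np.cos(DY),-np.cos(e)*np.sin(DY),-np.sin(e)])
E
python3 - <<'E'
from h import *
t=cam("top")
for c in [(245,231),(437,236),(336,177),(267,143),(420,142),(340,98)]:
    p=onz(t,200+c[0]/5,170+c[1]/5,.014)[:2]-DP;cc,s=np.cos(DY),np.sin(DY);print("bead",(np.array([cc*p[0]+s*p[1],-s*p[0]+cc*p[1]])*1e3).round(0))
for el in(50,55,60,65,70):
  for y,z in((.062,.15),(.062,.01),(0,.01),(-.062,.01)):
    p,q=rodtcp([*dish(y),z],sd(el));j=kinematics.ik(p,q);print(el,y,z,p.round(3),None if j is None else j.round(2))
for dep in(-.05,.068):
  dip=np.radians(35);n=np.array([np.cos(dip)*np.cos(.256),np.cos(dip)*np.sin(.256),np.sin(dip)]);p,q=rodtcp(np.array([.5686,-.2837,.105])-n*dep,-n);j=kinematics.ik(p,q);print("ins",dep,None if j is None else j.round(2))
for az in(0,.3,-.3):
  p,q=rodtcp([.4066,-.014,.108],[-np.cos(az),-np.sin(az),0]);j=kinematics.ik(p,q);print("fin",p.round(3),None if j is None else j.round(2))
E
```

```text
bead [-26.  38.]
bead [-26. -37.]
bead [-3.  3.]
bead [ 9. 31.]
bead [ 12. -30.]
bead [28.  3.]
50 0.062 0.15 [0.688 0.085 0.204] [-0.04  0.31  1.78 -0.05  0.19  1.63]
50 0.062 0.01 [0.688 0.085 0.064] [-0.04  0.54  1.88  3.2   0.15 -1.62]
50 0 0.01 [0.697 0.023 0.064] [-0.17  0.55  1.88  2.59  0.18 -1.1 ]
50 -0.062 0.01 [ 0.681 -0.039  0.064] [-0.31  0.52  1.93  2.24  0.26 -0.86]
55 0.062 0.15 [0.682 0.085 0.214] [-0.04  0.28  1.84 -0.18  0.06  1.75]
55 0.062 0.01 [0.682 0.085 0.074] [-0.04  0.54  1.94  3.18  0.3  -1.6 ]
55 0 0.01 [0.692 0.023 0.074] [-0.18  0.54  1.94  2.79  0.31 -1.31]
55 -0.062 0.01 [ 0.676 -0.038  0.074] [-0.33  0.51  1.99  2.49  0.37 -1.11]
60 0.062 0.15 [0.676 0.086 0.223] [-0.04  0.26  1.91  3.3   0.07 -1.72]
60 0.062 0.01 [0.676 0.086 0.083] [-0.04  0.54  2.    3.17  0.44 -1.59]
60 0 0.01 [0.686 0.023 0.083] [-0.19  0.54  2.    2.88  0.45 -1.4 ]
60 -0.062 0.01 [ 0.67  -0.038  0.083] [-0.34  0.51  2.05  2.61  0.51 -1.25]
65 0.062 0.15 [0.67  0.086 0.233] [-0.04  0.25  1.97  3.2   0.21 -1.62]
65 0.062 0.01 [0.67  0.086 0.093] [-0.04  0.55  2.05  3.16  0.59 -1.58]
65 0 0.01 [0.679 0.024 0.093] [-0.19  0.55  2.05  2.92  0.6  -1.44]
65 -0.062 0.01 [ 0.663 -0.038  0.093] [-0.35  0.52  2.1   2.68  0.65 -1.33]
70 0.062 0.15 [0.662 0.087 0.241] [-0.04  0.24  2.03  3.18  0.35 -1.6 ]
70 0.062 0.01 [0.662 0.087 0.101] [-0.04  0.57  2.1   3.16  0.74 -1.58]
70 0 0.01 [0.671 0.024 0.101] [-0.2   0.56  2.1   2.94  0.75 -1.47]
70 -0.062 0.01 [ 0.655 -0.037  0.101] [-0.37  0.55  2.15  2.73  0.8  -1.38]
ins -0.05 [-0.65  0.63  1.25  0.59  0.94  0.39]
ins 0.068 [-0.78  0.57  1.55  0.74  0.82  0.07]
fin [ 0.524 -0.014  0.052] [-0.25  0.47  1.68 -0.    1.    1.32]
fin [0.519 0.021 0.052] [-0.19  0.46  1.69 -0.    0.99  1.08]
fin [ 0.519 -0.049  0.052] [-0.32  0.46  1.69 -0.    0.99  1.55]
```

```bash
python3 - <<'E'
from h import *
p,q=rodtcp([*dish(.063),.11],sd(65));env.reach(p,q);env.hold(.2)
s=monitor.sense();print(s["clock"],s["position"]-p,s["joints"].round(2),s["contact_force"].round(1))
g=cam("scene");t=cam("top");w=cam("wrist")
for f,n in((g,"s9"),(t,"t9")):
    im=np.ascontiguousarray(f["frame"][:,:,::-1]);
    for zz in(.11,):
        u=proj(f,[*dish(.063),zz]);cv2.circle(im,tuple(u.round().astype(int)),2,(0,255,0),-1)
        print(n,u)
    cv2.imwrite(f"pics/{n}.png",im)
E
```

```text
17.325 [3.55551390e-05 8.52117298e-05 5.27000291e-05] [-0.04  0.32  2.01  3.19  0.32 -1.61] [ 0.   0.5 -1.5]
s9 [319.96161642 217.42257589]
t9 [232.13829984 200.31412848]
```

View pics/s9.png

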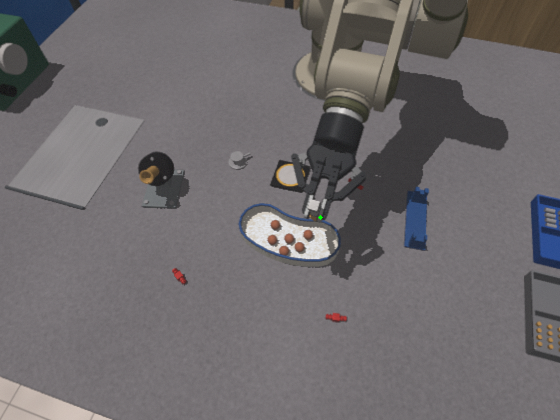

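View pics/t9.png

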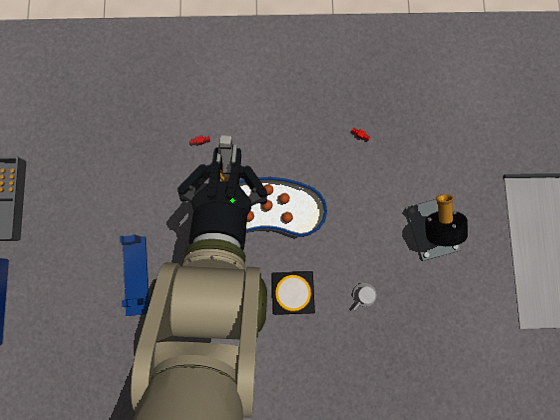

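```bash
python3 - <<'E'
from h import *
t=cam("top");g=cam("scene")
tip=np.array([*dish(.063),.11]);d=sd(65)
print("rear pred",proj(t,tip-d*.1572).round(1),proj(g,tip-d*.1572).round(1))
crop(t,"t9c",180,120,100,100,5);crop(g,"s9c",280,180,80,60,8)
p,q=rodtcp([*dish(.063),.010],d)
r=env.movel(p,velocity=.08,guard=5);s=monitor.sense();print(r,s["clock"],(s["position"]-p).round(4),s["contact_force"].round(1))
g=cam("scene");crop(g,"s10",220,180,140,100,5)
E
```

```text
rear pred [225.5 138.1] [313.3 203.4]
False 18.975 [0.0002 0.     0.0006] [-0.1 -0.2 -1.7]
```

View pics/t9c.png

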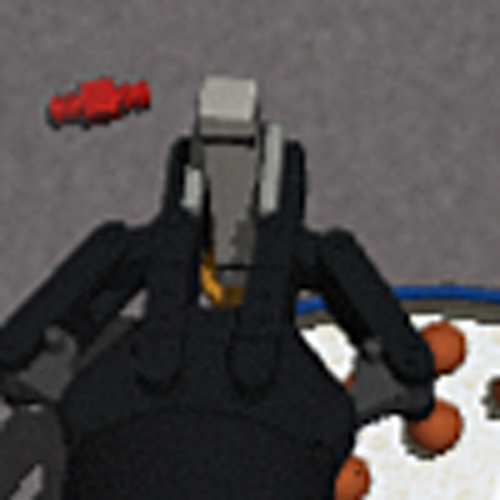

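View pics/s9c.png

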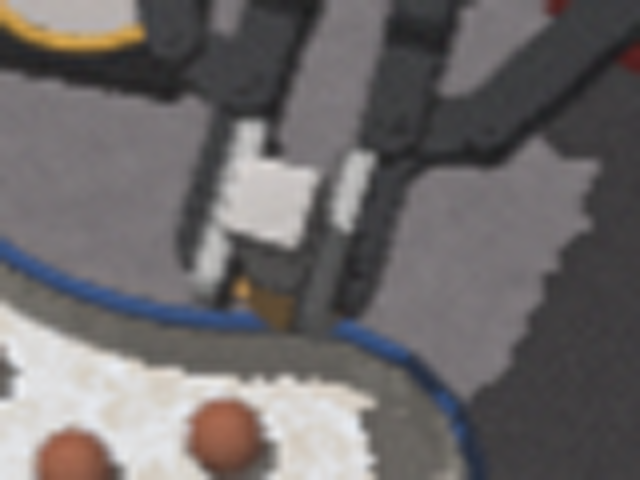

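View pics/s10.png

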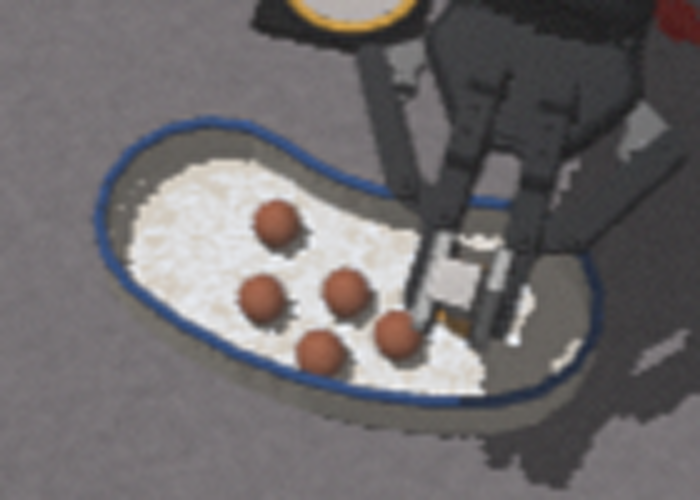

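```bash
python3 - <<'E'
from h import *
d=sd(65)
ys=np.linspace(.063,-.063,5)
seq=list(ys[1:])+list(ys[::-1][1:])+list(ys[1:])+list(ys[::-1][1:])
for i,y in enumerate(seq):
    p,q=rodtcp([*dish(y),.0115],d)
    r=env.movel(p,velocity=.11,frame=q,guard=15);s=monitor.sense()
    print(round(y,3),r,round(float(s["clock"]),2),(s["position"]-p).round(3),s["contact_force"].round(1))
    if r: break
    if i in(3,7,11): g=cam("scene");crop(g,"st%d"%i,220,170,140,110,4)
a=[cv2.imread(f"pics/st{i}.png") for i in(3,) if i<20]
E
```

```text
0.032 False 19.48 [-0. -0.  0.] [-0.   0.7 -1.6]
0.0 False 19.92 [-0.  0. -0.] [ 0.2  0.7 -1.2]
-0.032 False 20.36 [-0.     0.001  0.   ] [ 0.1 -0.1 -0.1]
-0.063 False 20.81 [0.    0.001 0.   ] [ 0.  -0.2 -0.8]
-0.032 False 21.31 [-0.     0.001 -0.   ] [-0.3 -0.1 -0.7]
0.0 False 21.75 [-0. -0. -0.] [ 0.6 -0.1 -1.5]
0.032 False 22.19 [ 0.    -0.001  0.   ] [ 0.4 -0.1 -1.1]
0.063 False 22.64 [ 0.    -0.001  0.   ] [ 0.8 -0.4 -0.7]
0.032 False 23.14 [-0.    -0.001 -0.   ] [-1.3 -0.1 -0.6]
0.0 False 23.58 [-0.  0. -0.] [ 0.7 -0.5 -2.1]
-0.032 False 24.02 [-0.     0.001  0.   ] [ 0.2  0.2 -0.8]
-0.063 False 24.48 [0.    0.001 0.   ] [-0.9 -0.1 -1.2]
-0.032 False 24.98 [-0.     0.001 -0.   ] [ 0.2 -0.1 -1. ]
0.0 False 25.42 [-0. -0. -0.] [-0.2 -0.2 -0.2]
0.032 False 25.86 [ 0.    -0.001  0.   ] [ 0.8 -1.1 -0.7]
0.063 False 26.31 [ 0.    -0.001  0.   ] [0.1 0.1 0.2]
```

```bash
python3 - <<'E'
from h import *
a=[cv2.imread(f"pics/st{i}.png")[:, :] for i in(3,7,11)]
g=cam("scene");crop(g,"st15",220,170,140,110,4);b=cv2.imread("pics/st15.png")
m=np.vstack([np.hstack(a[:2]),np.hstack([a[2],b])]);cv2.imwrite("pics/stm.png",cv2.resize(m,(784,616))[:600])
p,q=rodtcp([*dish(.063),.13],sd(65));env.movel(p,velocity=.2);s=monitor.sense();print(s["clock"],s["finger_gap"])
E
```

```text
27.1 0.17011779139348088
```

View pics/stm.png

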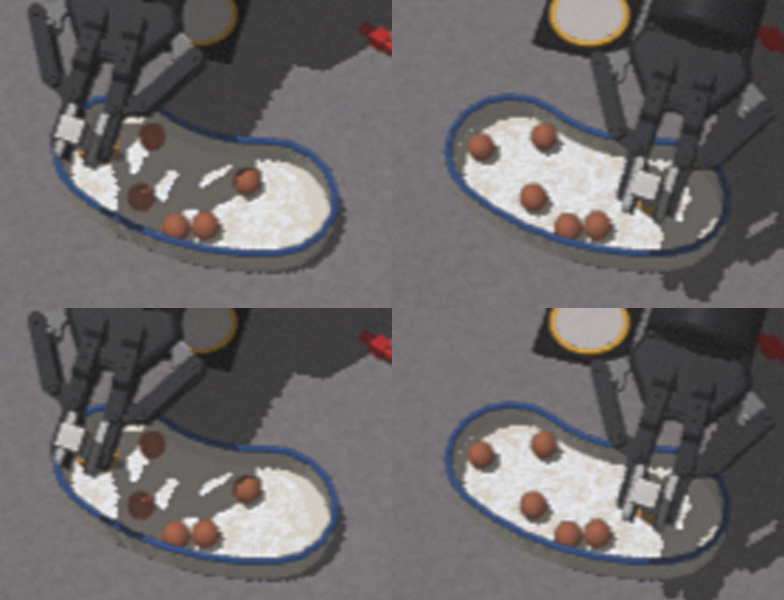

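```bash
cat >> h.py <<'E'
MO=np.array([.5686,-.2837,.105]);FY=.256
def nv(yaw=FY,dip=35):
    e=np.radians(dip);return np.array([np.cos(e)*np.cos(yaw),np.cos(e)*np.sin(yaw),np.sin(e)])
def ins(dep,off=np.zeros(3),yaw=FY,dip=35):
    n=nv(yaw,dip);return rodtcp(MO+off-n*dep,-n)
E
python3 - <<'E'
from h import *
p,q=ins(-.045);env.reach(p,q);env.hold(.2)
s=monitor.sense();print(s["clock"],(s["position"]-p).round(4),s["joints"].round(2),s["contact_force"].round(1))
tip=MO+nv()*.045
t=cam("top");g=cam("scene")
print("tip pred",proj(t,tip).round(1),proj(g,tip).round(1),"rear",proj(t,tip+nv()*.1572),proj(g,tip+nv()*.1572))
cv2.imwrite("pics/t11.png",t["frame"][:,:,::-1])
crop(t,"t11c",390,140,100,100,6);crop(g,"s11c",100,130,100,100,6)
E
```

```text
29.5167 [0.0001 0.0004 0.    ] [-0.65  0.63  1.27  0.6   0.93  0.38] [0.4 0.1 0.3]
tip pred [443.4 174.4] [137.9 182.4] rear [438.02105952  83.97953524] [101.517267   212.60000296]
```

View pics/t11.png

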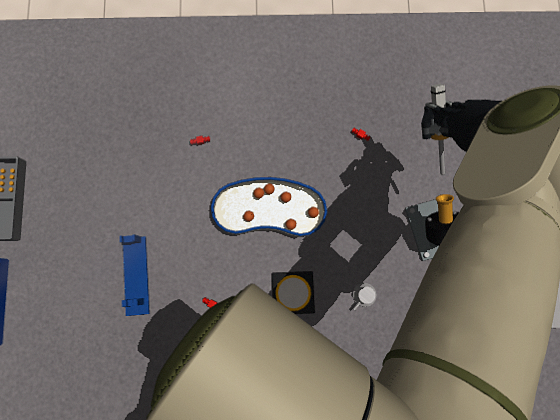

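View pics/t11c.png

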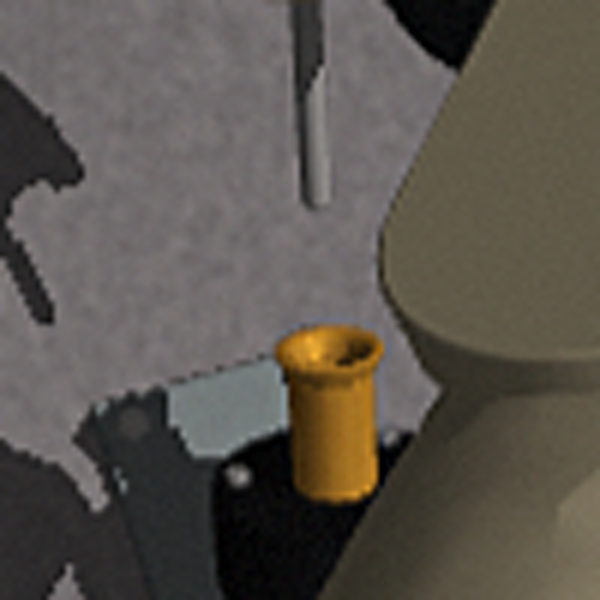

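View pics/s11c.png

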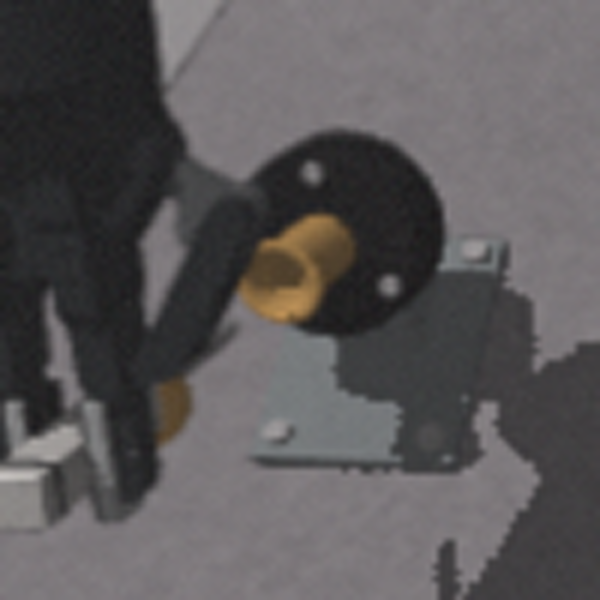

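```bash
python3 - <<'E'
from h import *
t=cam("top");n=nv();s=monitor.sense();T=R.from_quat(s["ee_rot"]).as_matrix()
h=s["position"]-HOLD*T[:,0];d=-T[:,1];print("d",d,-n)
for f,nm,b,k in((t,"t12",(420,80,45,150),4),):
    u0,v0,w,hh=b
    im=np.ascontiguousarray(f["frame"][v0:v0+hh,u0:u0+w,::-1]);im0=cv2.resize(im,None,fx=k,fy=k,interpolation=cv2.INTER_CUBIC);im=im0.copy()
    for a,c in((h-d*.04,(0,255,0)),(h+d*.04,(0,255,0)),(h+d*.046,(0,255,0)),(h+d*.1172,(0,255,0)),(MO,(255,255,0)),(MO-n*.045,(255,255,0))):
        u=(proj(f,a)-[u0,v0]+.5)*k;cv2.circle(im,tuple(u.round().astype(int)),2,c,-1);print(proj(f,a).round(1))
    cv2.imwrite(f"pics/{nm}.png",np.hstack([im0,im]))
# shaft columns per row
gr=t["frame"].astype(int)
for v in range(142,173,3): print(v,gr[v,436:448].sum(1).tolist())
E
```

```text
d [-0.7923763  -0.20762137 -0.57361413] [-0.79245634 -0.2074199  -0.57357644]
[437.9  83.9]
[440.8 132.1]
[441.  135.5]
[443.3 174.4]
[444.8 197.4]
[446.  219.2]
142 [339, 349, 220, 126, 153, 166, 161, 180, 359, 341, 342, 337]
145 [348, 362, 315, 112, 145, 170, 161, 198, 349, 322, 320, 321]
148 [327, 331, 368, 108, 150, 166, 167, 136, 351, 339, 354, 342]
151 [337, 316, 366, 101, 148, 154, 135, 371, 317, 346, 331, 328]
154 [320, 322, 344, 161, 136, 122, 392, 431, 269, 368, 340, 316]
157 [324, 325, 350, 213, 125, 280, 364, 418, 334, 339, 338, 338]
160 [322, 333, 351, 220, 113, 253, 353, 414, 361, 335, 343, 333]
163 [326, 341, 342, 287, 95, 244, 338, 394, 377, 336, 330, 327]
166 [311, 321, 357, 383, 90, 217, 334, 393, 406, 325, 334, 321]
169 [342, 340, 365, 382, 139, 188, 306, 377, 429, 286, 337, 343]
172 [329, 338, 352, 377, 205, 145, 292, 373, 425, 339, 337, 328]
```

View pics/t12.png

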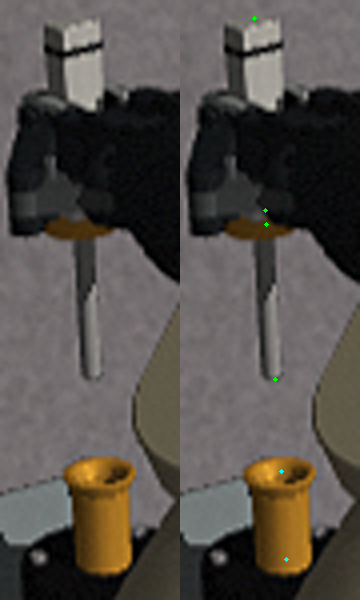

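```bash
python3 - <<'E'
from h import *
off=np.array([np.sin(FY),-np.cos(FY),0])*.0015
n=nv();e1=np.array([np.sin(FY),-np.cos(FY),0]);e2=np.cross(n,e1);print("e2",e2.round(2))
def F(): 
    s=monitor.sense();f=s["contact_force"];return [round(float(f@v),1) for v in(n,e1,e2)]
p,q=ins(-.02,off);env.movel(p,velocity=.1,frame=q);env.hold(.15);print("free",F())
for dep in(-.005,.004,.010,.016):
    p,q=ins(dep,off);r=env.movel(p,velocity=.05,frame=q,guard=5);env.hold(.1);s=monitor.sense();print(dep,r,round(float(s["clock"]),2),F(),(s["position"]-p).round(4))
    if r:break
t=cam("top");crop(t,"t13",415,120,50,110,5);g=cam("scene");crop(g,"s13",100,130,90,90,6)
E
```

```text
e2 [ 0.55  0.15 -0.82]
free [-0.7, -0.0, 0.5]
-0.005 False 30.77 [-0.4, 0.3, 0.9] [ 0.0001 -0.0001  0.0002]
0.004 False 31.2 [-0.8, 0.1, 0.3] [ 0.     -0.0001  0.0001]
0.01 False 31.57 [-0.6, -0.8, 0.7] [ 0.     -0.0001  0.    ]
0.016 False 31.93 [-1.1, -0.2, 0.9] [-0. -0.  0.]
```

View pics/t13.png

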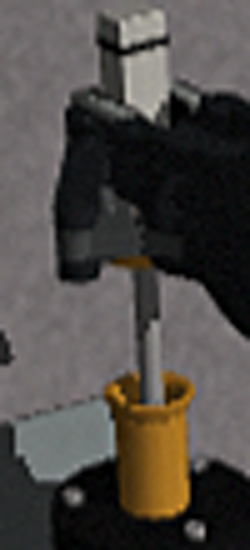

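View pics/s13.png

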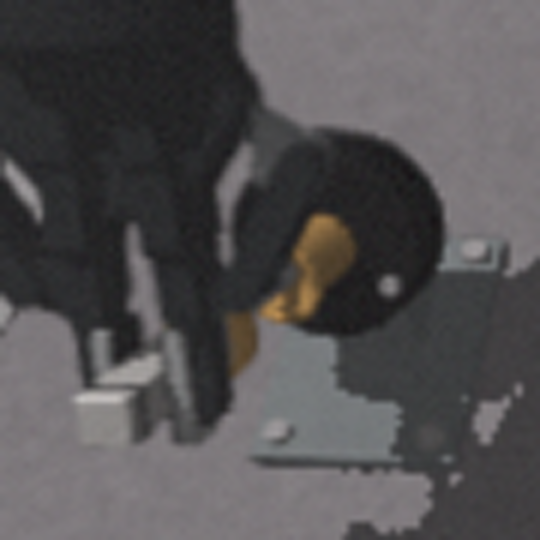

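```bash
python3 - <<'E'
from h import *
off=np.array([np.sin(FY),-np.cos(FY),0])*.0015
n=nv();e1=np.array([np.sin(FY),-np.cos(FY),0]);e2=np.cross(n,e1)
def F(): 
    s=monitor.sense();f=s["contact_force"];return [round(float(f@v),1) for v in(n,e1,e2)]
for dep in(.026,.036,.046,.056,.064,.072,.078):
    p,q=ins(dep,off);r=env.movel(p,velocity=.05 if dep<.06 else .03,frame=q,guard=7);s=monitor.sense();print(dep,r,round(float(s["clock"]),2),F(),"depth",round(float((MO+off-n*0-(s["position"]-(p+n*dep)) -MO-off)@n),4))
    if r:break
t=cam("top");crop(t,"t14",415,120,50,110,5)
E
```

```text
0.026 False 32.38 [-1.2, 0.1, 1.0] depth 0.0264
0.036 False 32.73 [-0.5, -0.0, -0.2] depth 0.0363
0.046 False 33.08 [0.0, -0.5, 1.1] depth 0.0463
0.056 False 33.43 [-0.9, 0.4, 0.2] depth 0.0563
0.064 False 33.85 [0.9, -0.3, 0.6] depth 0.0641
0.072 True 34.14 [3.2, 0.7, 0.8] depth 0.0699
```

View pics/t14.png

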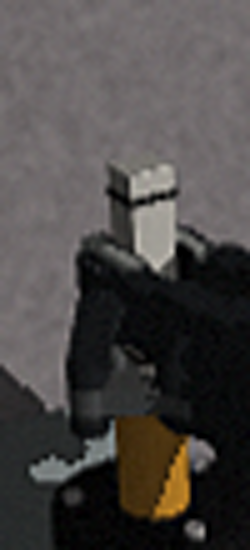

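```bash
python3 - <<'E'
from h import *
off=np.array([np.sin(FY),-np.cos(FY),0])*.0015
n=nv();e1=np.array([np.sin(FY),-np.cos(FY),0]);e2=np.cross(n,e1)
def F(): 
    s=monitor.sense();f=s["contact_force"];return [round(float(f@v),1) for v in(n,e1,e2)]
print(F())
p,q=ins(.0725,off);r=env.movel(p,velocity=.01,frame=q,guard=12);s=monitor.sense();print(r,F(),float((p+n*.0725-s["position"])@n))
env.hold(1.2);s=monitor.sense();print(s["clock"],F(),float((p+n*.0725-s["position"])@n),s["finger_gap"])
E
```

```text
[3.3, -0.1, -0.6]
True [2.7, 0.2, 0.4] 0.06979517631604965
35.6167 [4.7, 1.2, -0.4] 0.06986385431716166 0.16576457414433338
```

```bash
python3 - <<'E'
from h import *
off=np.array([np.sin(FY),-np.cos(FY),0])*.0015
n=nv()
p,q=ins(-.06,off);r=env.movel(p,velocity=.09,frame=q,guard=15);s=monitor.sense();print(r,s["clock"],s["contact_force"].round(1),(s["position"]-p).round(4))
t=cam("top");crop(t,"t15",410,70,60,140,4)
for tipz in(.25,.108):
    pp,qq=rodtcp([.4070,-.014,tipz],[-1,0,0]);print(pp,kinematics.ik(pp,qq))
E
```

```text
False 37.2083 [-0.6  0.1 -1.1] [-0.0003 -0.0001 -0.0004]
[ 0.5242 -0.014   0.194 ] [-2.50343442e-01  3.11829498e-01  1.50019993e+00 -4.44089210e-16
  1.32956322e+00  1.32045288e+00]
[ 0.5242 -0.014   0.052 ] [-2.50343442e-01  4.69624654e-01  1.67483126e+00 -4.44089210e-16
  9.97136737e-01  1.32045288e+00]
```

View pics/t15.png

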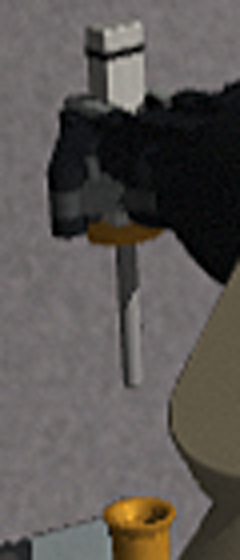

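```bash
python3 - <<'E'
from h import *
pp,qq=rodtcp([.4070,-.014,.20],[-1,0,0]);env.reach(pp,qq)
pp,qq=rodtcp([.4070,-.014,.109],[-1,0,0]);env.movel(pp,velocity=.12,frame=qq);env.hold(.3)
s=monitor.sense();print(s["clock"],(s["position"]-pp).round(4),R.from_quat(s["ee_rot"]).as_matrix().round(3).tolist())
t=cam("top");g=cam("scene");w=cam("wrist")
print("tip pred",proj(t,[.407,-.014,.109]).round(1),proj(g,[.407,-.014,.109]).round(1),"rear",proj(t,[.5642,-.014,.109]),proj(g,[.5642,-.014,.109]))
cv2.imwrite("pics/t16.png",t["frame"][:,:,::-1]);cv2.imwrite("pics/s16.png",g["frame"][:,:,::-1]);crop(g,"s16c",240,120,120,110,6)
E
```

```text
39.6167 [ 0.0002 -0.      0.0003] [[0.001, 1.0, 0.0], [-0.0, 0.0, -1.0], [-1.0, 0.001, 0.0]]
tip pred [295.2 293.2] [290.5 145.6] rear [292.84274172 202.11476708] [268.31959157 202.81617904]
```

View pics/t16.png

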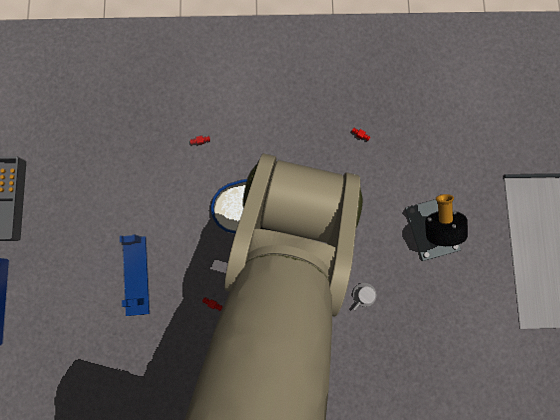

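View pics/s16c.png

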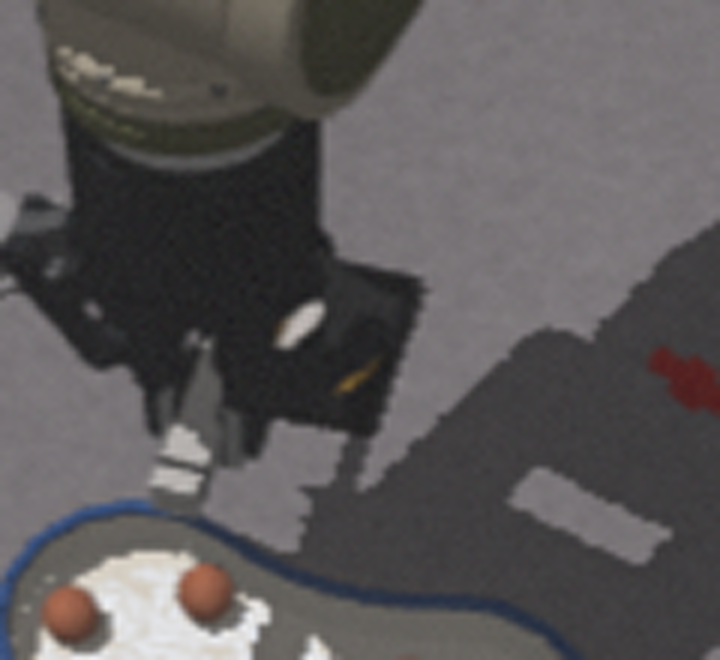

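```bash
python3 - <<'E'
from h import *
w=cam("wrist");crop(w,"w16",200,150,160,140,5)
a=cv2.imread("pics/w8.png");b=cv2.imread("pics/w16.png");cv2.imwrite("pics/w16p.png",np.hstack([a[200:,200:600],b[200:,200:600]]))
E
```

```text
(no output)
```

View pics/w16p.png

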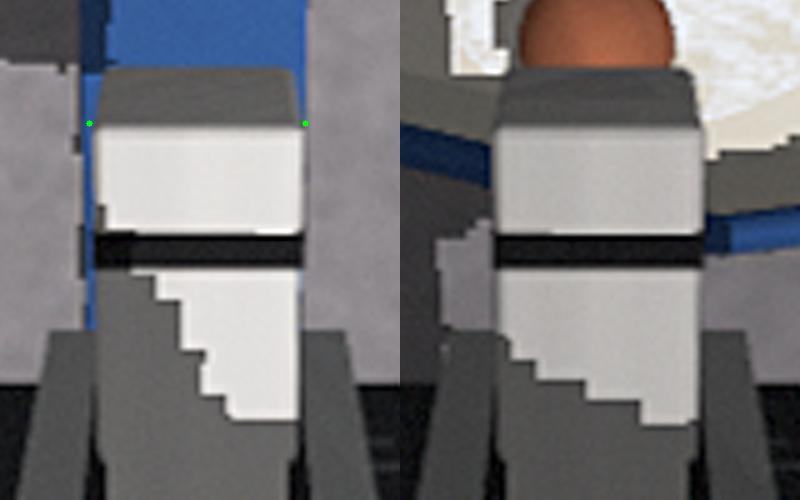

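The rod sits in the grip exactly as it did after pickup: the rear edge and black band are on the same rows, so it hasn't slipped or pitched. I'm handing in.

```bash
python3 - <<'E'
from h import *
env.hold(.3);s=monitor.sense();print(s["clock"],abs(s["qvel"]).max(),s["finger_gap"])
print(job.hand_in())
E
```

```text
40.1167 0.0015872199579389885 0.16793996253259585
the job is handed in; nothing more can be done
None
```

The job is done and handed in at about 40 s of the 67 s allowed, with the arm still and holding the rod.

- **Pickup:** The first grasp closed on air above the handle. A light guarded touch of about 6 N on the handle showed the real fingertips sit about 37 mm short of the reported TCP. I corrected for that, and the second grasp held.
- **Stirring:** I made two full there-and-back sweeps between about y = +63 and −63 mm on the dish centreline. The tip was commanded to 11.5 mm above the desk, and forces stayed around 2 N or less. The tip itself was hidden from the cameras during the sweeps. The picture from just before insertion showed all six beads still in the dish.
- **Gauging:** The rod slid down the tube almost without force. The collar stopped firmly at 69.8–69.9 mm against the 70 mm expected. I held it there for 1.2 s under about 4 N, then drew it right out.
- **Final pose:** The rod is held level above the middle of the plate. I commanded the tip to 10.1 cm above the plate's top, and the arm is within 0.4 mm of that pose. The tip was hidden from the cameras here too, so this rests on two checks: the visible rear end matched its predicted place to about 1.5 pixels, and the rod had not shifted in the grip since pickup.
- **Loose items:** The red connectors and the chest piece looked unmoved in the last pictures.
- **Disagreements:** The images and the model differed by 1–2 mm in places, such as the tube mouth's height and a 1.5 mm sideways correction before insertion. None of this caused trouble.

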